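# Load the tea cupboard and wedge its door shut

## Task

Pull the tray of the little white worktop cupboard out, put every tea tin from the worktop into it and slide the tray fully home. Then swing the door shut and, as its catch is broken, tap the rubber wedge thin end first under the door's lower edge until it jams tight and stays there holding the door shut. Leave the mug and the kettle alone.

Things in the scene. Friction and masses are not known exactly. Their poses are not given: they have to be found in the camera images.
- tin_a_mid (a point): square tea tin, teal with a steel lid, 58 x 58 mm in plan and 88 mm high, 0.15 to 0.3 kg; standing on the worktop. This point is its centre, 44 mm above its underside; z towards the lid, x and y square to the sides. One of two to four alike; an absent one has no pose.
- tin_b_mid (a point): square tea tin, teal with a steel lid, 58 x 58 mm in plan and 88 mm high, 0.15 to 0.3 kg; standing on the worktop. This point is its centre, 44 mm above its underside; z towards the lid, x and y square to the sides. One of two to four alike; an absent one has no pose.
- tin_c_mid (a point): square tea tin, teal with a steel lid, 58 x 58 mm in plan and 88 mm high, 0.15 to 0.3 kg; standing on the worktop. This point is its centre, 44 mm above its underside; z towards the lid, x and y square to the sides. One of two to four alike; an absent one has no pose.
- tin_d_mid (a point): square tea tin, teal with a steel lid, 58 x 58 mm in plan and 88 mm high, 0.15 to 0.3 kg; standing on the worktop. This point is its centre, 44 mm above its underside; z towards the lid, x and y square to the sides. One of two to four alike; an absent one has no pose.
- cupboard_front (a point): white worktop cupboard 270 mm wide (y), 270 deep (x), 210 high, open front towards the robot. This point: worktop level, middle of the plane of its front (door not counted); x points into it, y to the left seen from the robot, z up. Underside 28 mm, inside of its top 195 mm above the worktop. Front feet 28 mm thick at x = 30, y = +-110 mm; between them the space under it is clear.
- tray (a joint): how far the cupboard's light wooden pull-out tray is out, in m: 0 fully home, 0.20 fully out. It slides with 2 N of friction and stays where it is left.
- tray_in (a point): point on the tray's inner floor (51 mm above the worktop), in the middle of its front end, against the inside of the front wall; moves with the tray, axes parallel to the cupboard's (+x is the way home). The inner floor reaches from x = 0 to 207 mm and y = -105 to 105 mm; side and rear walls 6 mm thick, 39 mm high above it.
- tray_front (a point): middle of the top edge of the tray's front wall, 105 mm above the worktop; moves with the tray. This wall is 12 mm thick (x) and 222 mm wide (y); there is no handle: pinch it from above to pull, press its outer face to push. At home its outer face is 3 mm behind the front of the cupboard's sides.
- door (a joint): door angle in rad: 0 shut, 1.57 square to the cupboard's front, 2.4 widest. Loose hinge with little friction (0.03 N m): it stays where it is left, but its catch is broken and nothing holds it shut. It would swing through the space of the pulled-out tray.
- door_hinge (a point): hinge axis of the white door, at its right edge (seen from the robot) on its outer face, 114 mm above the worktop. Axes turn with the door: y from the hinge to the free edge, x from outer to inner face, z up; parallel to the cupboard's when shut. Door 270 mm wide, 188 high, 18 thick; lower edge 20 mm, upper edge 208 mm above the worktop.
- door_handle (a point): tip of the door's small steel knob, 35 mm out from the outer face, 240 mm from the hinge, 178 mm above the worktop.
- wedge: brown rubber wedge, 0.13 kg, 150 mm long, 44 wide, lying on the worktop. Origin at the middle of its base, x to its thin end, z up. Rear 40 mm flat-topped, 32 mm high, to grip across; from there the top slopes down over 110 mm to 4 mm at the thin end, so it meets the door's lower edge 63 mm behind the thin end.
- wedge_heel (a point): grip point of the wedge: mid-width, 20 mm from its thick end (55 mm behind its middle), 16 mm above its base; axes as the wedge.
- wedge_tip (a point): middle of the wedge's thin edge, 2 mm above its base, 130 mm ahead of wedge_heel; axes as the wedge.
- mug: bystander, to be left alone: white mug, 82 mm wide, 92 mm high; origin under its centre.
- kettle: bystander, to be left alone: steel kettle with black base and handle, 156 mm wide, 215 mm high; origin under its centre.
Things that resemble listed ones, but are neither listed nor needed, are in the scene too. Several things look just like the wedge: the one meant starts farthest to the robot's right. Leave any purple look-alike of the part that bears tin_a_mid alone.

How it is judged:
By the outcome, as a careful person would: the job done as asked, in the order asked, and still so for the second after the job is handed in, with the robot touching nothing.
Of tin_a, tin_b, tin_c, tin_d only 2 to 4 are there at a start; the rules pass over those that are not, and their reading is None.
At some moment in a run one of tin_a, tin_b, tin_c, tin_d, wedge may be knocked a few centimetres aside while the robot is not near it.
Once in a run the grip may slacken for a moment while it holds something.
It also fails if it takes over 210 s, if anything falls off the work surface, if the arm or the gripper's body presses on something with over 40 N, if the wrist force passes 120 N, or if a joint passes its speed limit or range.

## Robot

A 6-joint arm with a two-finger parallel gripper is mounted at the origin on the work surface. World frame = base frame: x ahead of the robot, y to its left, z up, the work surface at z = 0. Lengths are in m, angles in degrees, forces in N, time in s.
With the tool pointing down it reaches from about 0.4 to 0.825 m from the base axis. Payload 7 kg.
Tool frame: the origin (TCP) lies midway between the tips of the shut fingers; the grasp point (between the pads) lies 19 mm behind it (ctrl.hold_point_z is the distance from the TCP to the grasp point, in m); z points along the fingers, y is the line along which they close (so a half turn about z gives the same grasp; the last joint's range is limited). The gripper opens to 88 mm and grips with 3 to 60 N. Pads are 19 mm wide; open, the fingers measure 130 mm over their backs; the gripper's body (78 mm by 193 mm) begins 47 mm behind the grasp point.
Start: joints at [79.876, 20.546, 0.682, 0, -70.136, -16.507], TCP at [0.303, 0.603, 0.227] pointing down, gripper open.
Joint ranges: [-176.03, 176.03], [-82.01, 121.73], [-58.28, 71.71], [-173.87, 95.51], [-174.79, -0.11], [-173.66, 173.66]. Speed limits (degrees/s): [136.94, 136.94, 172.46, 180, 180, 180].

## Interface

Orientations are given as [roll, pitch, yaw] about the fixed x, y, z axes, in that order (R = Rz(yaw) Ry(pitch) Rx(roll)).
In Python, from plant import ctrl gives the robot as it stands.
- The arm moves only by the tool apply_moves, never from a script. Its argument "deltas" is a list of rows, each an object with "fingers": the finger opening in mm, from 0 to 87.6; "delta_pos": the shift along the tool's x, y, z in mm, a list of three; "angular": the turn, a rotation vector about the tool's x, y, z in degrees, a list of three. A call has 1 to 10 rows; each row is the pose to reach, as a shift and turn from the pose commanded when the call began, along the tool's axes at that moment; what a row does not reach only later rows make up. A row lasts 1/10 s, in which the tool goes at most 50 mm and 8.59 degrees, less where a joint would pass 70% of its speed; a pose out of reach is approached as far as the arm can. A call with a gripper value outside its range is refused whole. The fingers move at their own pace and stop on an object; the grip force is fixed at half the most. Time passes only in rows, so rows that repeat a pose let the fingers close. It gives the time, the measured TCP pose, the force, the opening and the grip force at its end, in the units of the state.
- ctrl.get_obs(): the state, without advancing time (a new reading comes with each control period).
- ctrl.snapshot(name): name is "side" or "top"; returns the picture (480x640x3 uint8, red, green, blue); there is no depth.
- ctrl.camera_params(name): a dict with "fx", "fy", "cx", "cy" (pixels), "cam_to_world" (4x4, takes a point from camera to world coordinates). Camera axes: x right, y up, looking along -z (the intrinsics and any distortion apply to the point x, -y, -z); pixel columns grow to the right and rows downward; lengths in m; the calibration is good to about 2 mm. A picture is of the moment at which its call begins. camera_params takes no time and is no camera call.
- ctrl.close_job(): hands the job in; it is judged then, once.
The state is a dict: "clock": time; "joint_pos": joint angles; "qvel": joint speeds; "tau": joint torques, N m; "tool_pos": TCP position; "orientation": TCP orientation; "force": force on the tool from outside, world axes, zero at the start; "moment": the same for the moment, N m; "opening": finger opening in m; "gripper_force": force on a finger pad.
Only numpy, scipy, OpenCV 4.12 (cv2) and the standard library are available. Lean on these libraries where they do the work, as an engineer would, in place of code of your own. Each camera call takes 0.05 s, during which the arm holds its last target. There are 200 camera calls.

## Working session

There is one attempt and no reset: what is moved stays moved. The work goes in short steps, Python scripts to look and compute and a tool call to move; the robot and the scene stay as the last step left them, time stands still between calls to the robot, and variables do not carry over. Pictures are saved under pics/ and viewed, at most 14 in all, crops included, and the job is handed in when it is done.

Besides the shell and the picture viewer there is one more tool, called as name(argument=value, ...), one argument or row to a line, values as JSON. apply_moves: Moves the arm, as the interface text tells. Its arguments: {"type":"object","properties":{"deltas":{"type":"array"}},"required":["deltas"]}

```bash
mkdir -p pics; ls; python3 - <<'E'
from plant import ctrl
import cv2,json
for n in("side","top"):
    cv2.imwrite(f"pics/{n}0.png",ctrl.snapshot(n)[...,::-1]); print(n,{k:(v.tolist() if hasattr(v,'tolist') else v) for k,v in ctrl.camera_params(n).items()})
print(ctrl.get_obs(),ctrl.hold_point_z)
E
```

```text
pics
side {'fx': 480.66506018246196, 'fy': 480.66506018246196, 'cx': 320.59014599502075, 'cy': 242.28274306847655, 'cam_to_world': [[-0.8541097975239311, -0.4872051299473036, 0.1820099313956811, 0.7232648385474661], [0.5200199020972391, -0.8058453925342604, 0.28318281154420655, 0.28403424403997296], [0.00870374611344853, 0.33651800053538705, 0.9416368090294994, 1.2273660164157019], [0.0, 0.0, 0.0, 1.0]]}
top {'fx': 482.15834863902904, 'fy': 482.15834863902904, 'cx': 319.55277312455723, 'cy': 243.5564170685999, 'cam_to_world': [[-0.029926143722369177, 0.9806151988515991, -0.1936446686669852, 0.24617978395248089], [-0.9990905555601088, -0.03523236535702069, -0.0240154579790218, -0.06337073458122601], [-0.030372482817525144, 0.19274986955271275, 0.9807777526406843, 1.4698790875810006], [0.0, 0.0, 0.0, 1.0]]}
{'clock': 0.1, 'joint_pos': array([ 7.98777286e+01,  2.05882430e+01,  6.39252167e-01, -1.63557088e-02,
       -7.01373668e+01, -1.65068661e+01]), 'qvel': array([ 0.01020887, -0.07382551,  0.07927062,  0.00715646, -0.08007097,
       -0.04261331]), 'tau': array([-1.32671536e-03, -5.84167349e+01,  2.93748307e+01,  7.01542631e+00,
        1.01389736e-02, -5.25039673e-05]), 'tool_pos': array([0.30237999, 0.60298886, 0.22571218]), 'orientation': array([ 1.79912832e+02, -9.79636740e-03, -2.66346987e+01]), 'force': array([-0.6712273 , -0.11896103, -0.02919261]), 'moment': array([ 0.00034918, -0.02669288,  0.02207992]), 'gripper_force': 0.0, 'opening': 0.08753110945909343} 0.0188
```

View pics/top0.png

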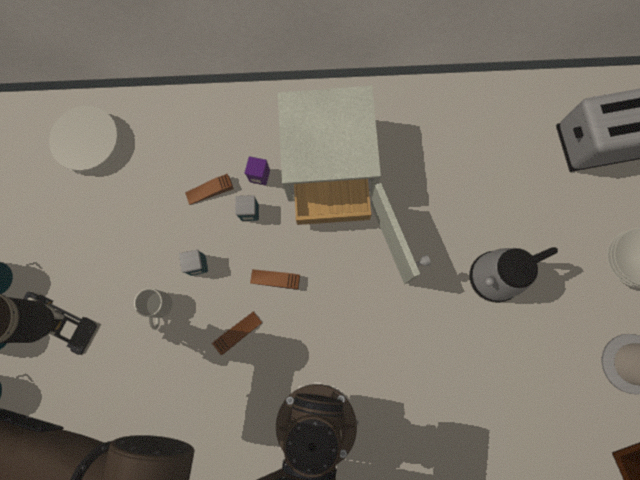

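View pics/side0.png

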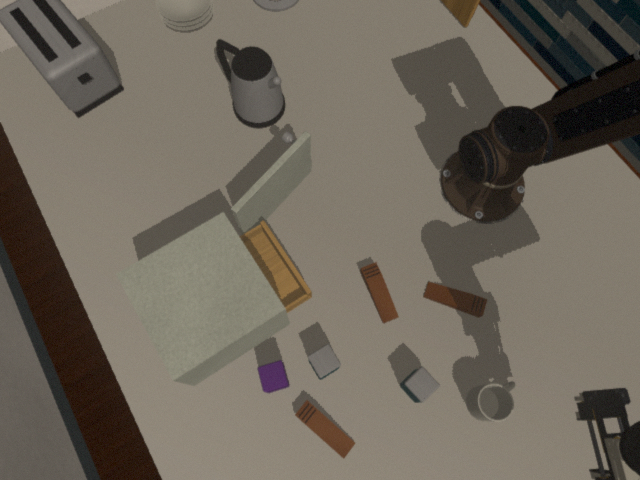

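The top view shows the cupboard (280-378, 90-185) with its tray slightly out and its door open beyond square. Two teal tins sit at (247,208) and (193,263), with the purple look-alike at (257,170). Wedges are at (209,190), (275,279) and (238,333), the second being farthest right. The mug is at (150,303) and the kettle at (503,275).

```bash
cat > h.py <<'E'
import numpy as np, cv2
from plant import ctrl
from scipy.spatial.transform import Rotation as R
np.set_printoptions(precision=4,suppress=True)
def ray(n,uv,z):
    p=ctrl.camera_params(n);T=np.array(p["cam_to_world"]);uv=np.atleast_2d(uv).astype(float)
    d=np.c_[(uv[:,0]-p["cx"])/p["fx"],-(uv[:,1]-p["cy"])/p["fy"],-np.ones(len(uv))]@T[:3,:3].T
    return T[:3,3]+d*((z-T[2,3])/d[:,2])[:,None]
def proj(n,P):
    p=ctrl.camera_params(n);T=np.array(p["cam_to_world"]);c=(np.atleast_2d(P)-T[:3,3])@T[:3,:3]
    return np.c_[p["cx"]+p["fx"]*c[:,0]/-c[:,2],p["cy"]-p["fy"]*c[:,1]/-c[:,2]]
def shot(n,save=None):
    im=ctrl.snapshot(n)[...,::-1].copy()
    if save: cv2.imwrite(f"pics/{save}.png",im)
    return im
def blobs(im,lo,hi,amin=60,roi=None):
    m=cv2.inRange(cv2.cvtColor(im,cv2.COLOR_BGR2HSV),lo,hi)
    if roi: k=np.zeros_like(m);x0,y0,x1,y1=roi;k[y0:y1,x0:x1]=255;m&=k
    m=cv2.morphologyEx(m,cv2.MORPH_OPEN,np.ones((2,2)))
    return [c for c in cv2.findContours(m,cv2.RETR_EXTERNAL,cv2.CHAIN_APPROX_NONE)[0] if cv2.contourArea(c)>amin]
def rect(n,c,z):
    "min-area rectangle of a contour cast to plane z: centre, sides mm, angle of long side"
    w=ray(n,c[:,0],z)[:,:2]; (cx,cy),(a,b),_=r=cv2.minAreaRect((w*1000).astype(np.float32))
    bx=cv2.boxPoints(r); e=bx[1]-bx[0];f=bx[2]-bx[1]
    if np.hypot(*f)>np.hypot(*e): e=f
    return np.array([cx/1e3,cy/1e3]),sorted((a,b)),np.degrees(np.arctan2(e[1],e[0]))
def go(pos,yaw,rpy=None):
    "delta in tool axes (mm, deg) from the present pose to pos with tool down at yaw"
    o=ctrl.get_obs();A=R.from_euler('xyz',o['orientation'],degrees=True);B=R.from_euler('xyz',rpy or [180,0,yaw],degrees=True)
    print('d mm',A.inv().apply(np.array(pos)-o['tool_pos'])*1e3,'rot',(A.inv()*B).as_rotvec(degrees=True))
def st():
    o=ctrl.get_obs();print({k:np.round(o[k],3) for k in('clock','tool_pos','orientation','force','opening','gripper_force')})
E
python3 - <<'E'
from h import *
t=cv2.imread('pics/top0.png');s=cv2.imread('pics/side0.png')
for n,im in(('top',t),('side',s)):
    hsv=cv2.cvtColor(im,cv2.COLOR_BGR2HSV)
    pts={'top':[(246,207),(192,262),(251,216),(330,130),(270,278),(333,195),(335,215),(200,330),(395,235)],'side':[(322,358),(420,385),(205,290),(380,295),(280,262)]}[n]
    print(n,[hsv[y,x].tolist() for x,y in pts])
    print('wedge'); 
    for c in blobs(im,(3,120,60),(14,255,200)):
        print(cv2.boundingRect(c),*rect(n,c,0.016))
    print('wood')
    for c in blobs(im,(14,100,60),(25,255,255)): print(cv2.boundingRect(c),cv2.approxPolyDP(c,3,True)[:,0].tolist())
    print('teal')
    for c in blobs(im,(80,60,10),(105,255,255),15): print(cv2.boundingRect(c))
E
```

```text
top [[18, 23, 134], [13, 17, 137], [90, 30, 51], [29, 33, 164], [12, 139, 127], [17, 123, 104], [16, 128, 169], [22, 30, 95], [30, 30, 121]]
wedge
(232, 314, 30, 21) [0.288  0.1975] [40.9473876953125, 84.8393325805664] -54.730915
(252, 271, 48, 19) [0.4265 0.1087] [41.48326110839844, 143.39022827148438] 81.00512
(188, 176, 45, 29) [0.7201 0.3159] [46.81965255737305, 144.1038360595703] -68.27918
wood
(295, 180, 77, 45) [[368, 181], [296, 185], [298, 223], [370, 219]]
teal
(0, 344, 6, 6)
(0, 264, 13, 30)
side [[19, 24, 115], [16, 24, 118], [30, 34, 144], [13, 150, 97], [18, 141, 141]]
wedge
(298, 402, 57, 56) [0.7218 0.3242] [41.9539680480957, 146.26190185546875] -71.123825
(425, 284, 34, 25) [0.2932 0.2075] [44.485389709472656, 88.10114288330078] -51.717354
(362, 264, 37, 59) [0.4291 0.1171] [45.2667121887207, 152.31629943847656] 79.681
wood
(242, 222, 70, 91) [[262, 222], [242, 238], [289, 312], [310, 299], [311, 292]]
(442, 0, 39, 28) [[442, 0], [465, 27], [480, 0]]
teal
(631, 139, 9, 9)
(571, 72, 7, 8)
(558, 64, 7, 13)
(499, 4, 43, 42)
(595, 0, 45, 32)
(558, 0, 8, 11)
(515, 0, 80, 79)
```

```bash
python3 - <<'E'
import cv2
t=cv2.imread('pics/top0.png')[70:350,120:440]
cv2.imwrite('pics/top0c.png',cv2.resize(t,(640,560),interpolation=cv2.INTER_CUBIC))
E
```

```text
(no output)
```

View pics/top0c.png

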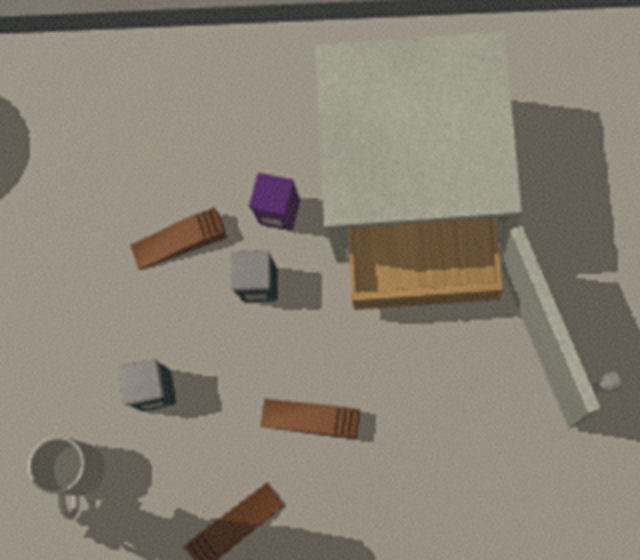

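The crop confirms the wedge's ribbed thick end is on its right, so its thin end points to +y. The tray is about 5 cm out and the door is at about 110°.

```bash
cat >> h.py <<'E'
def flood(im,seed,tol=9):
    b=cv2.bilateralFilter(im,7,25,5);m=np.zeros((482,642),np.uint8)
    cv2.floodFill(b,m,seed,0,(tol,)*3,(tol,)*3,4|cv2.FLOODFILL_MASK_ONLY|cv2.FLOODFILL_FIXED_RANGE|(255<<8))
    m=cv2.morphologyEx(m[1:-1,1:-1],cv2.MORPH_OPEN,np.ones((3,3)))
    return max(cv2.findContours(m,cv2.RETR_EXTERNAL,cv2.CHAIN_APPROX_NONE)[0],key=cv2.contourArea)
E
python3 - <<'E'
from h import *
t=cv2.imread('pics/top0.png');s=cv2.imread('pics/side0.png')
for n,im,l in(('top',t,[('t1',(246,206),.088),('t2',(192,261),.088),('cup',(330,130),.21),('door',(395,230),.208)]),('side',s,[('t1',(323,360),.088),('t2',(421,384),.088),('cup',(200,300),.21)])):
    for k,sd,z in l:
        for tol in(10,16,24):
            c=flood(im,sd,tol);print(n,k,tol,*rect(n,c,z),len(c))
v=t[:,:,1].astype(int)
for x in(310,333,356): print(x,list(zip(range(176,230),v[176:230,x].tolist())))
print(ray('top',[(278,92.5),(371.5,86),(380,175.5),(282.5,183.5)],.21))
print('door top free/hinge',ray('top',[((512+2)/2+120,232/2+70),(598/2+120,406/2+70),(572/2+120,425/2+70)],.208))
print('mug',ray('top',[(150,300)],.092),'kettle',ray('top',[(503,280)],0.05), 'purple',ray('top',[(256.5,168)],.088))
E
```

```text
top t1 10 [0.6475 0.1917] [54.48621368408203, 55.6662712097168] -2.1736536 68
top t1 16 [0.6473 0.1924] [54.166561126708984, 57.16730880737305] -0.18394554 71
top t1 24 [ 0.4551 -0.0284] [1184.096923828125, 2004.246337890625] 89.939995 3264
top t2 10 [0.4841 0.3539] [54.90247344970703, 55.82164001464844] 9.489805 67
top t2 16 [0.4824 0.3567] [61.526947021484375, 70.8688735961914] 10.877501 82
top t2 24 [ 0.4557 -0.0278] [1183.7947998046875, 2004.2464599609375] 89.8842 3270
top cup 10 [ 0.8099 -0.0632] [270.62762451171875, 271.10076904296875] 1.9085076 369
top cup 16 [0.6113 0.2915] [727.0159912109375, 1180.931884765625] 89.88695 1748
top cup 24 [ 0.4377 -0.0302] [1078.43115234375, 1826.50146484375] 89.81371 3115
top door 10 [ 0.53   -0.2396] [16.870105743408203, 266.2201843261719] 19.37717 186
top door 16 [ 0.53   -0.2396] [16.943483352661133, 266.2196960449219] 19.368559 188
top door 24 [ 0.5295 -0.2396] [17.291086196899414, 267.1521911621094] 19.233192 189
side t1 10 [0.6471 0.1943] [55.51871109008789, 60.3244743347168] -0.09162294 80
side t1 16 [0.6472 0.1944] [56.979129791259766,
[... 2078 characters left out ...]
, 85), (196, 80), (197, 81), (198, 81), (199, 82), (200, 77), (201, 80), (202, 81), (203, 85), (204, 116), (205, 118), (206, 124), (207, 121), (208, 124), (209, 122), (210, 120), (211, 119), (212, 129), (213, 128), (214, 125), (215, 119), (216, 86), (217, 61), (218, 60), (219, 66), (220, 74), (221, 88), (222, 89), (223, 98), (224, 94), (225, 92), (226, 93), (227, 96), (228, 91), (229, 106)]
[[ 0.9373  0.0726  0.21  ]
 [ 0.945  -0.1935  0.21  ]
 [ 0.6782 -0.2031  0.21  ]
 [ 0.6661  0.0639  0.21  ]]
door top free/hinge [[ 0.6493 -0.1936  0.208 ]
 [ 0.4074 -0.2907  0.208 ]
 [ 0.3836 -0.2552  0.208 ]]
mug [[0.3702 0.4634 0.092 ]] kettle [[ 0.3987 -0.5618  0.05  ]] purple [[0.7589 0.1544 0.088 ]]
```

```bash
python3 - <<'E'
from h import *
F=np.array([.6745,-.068]);a=np.radians(1.9);ax=np.array([np.cos(a),np.sin(a)]);ay=np.array([-ax[1],ax[0]])
for u,v,z in((310,202.5,.105),(333,204.3,.105),(356,203.5,.105),(333,216.5,.05),(298,223,.04),(370,219,.04)):
    p=ray('top',[(u,v)],z)[0,:2];print(u,v,p,(p-F)@ax,(p-F)@ay)
c=np.array([.530,-.2396]);print('door centre cup',(c-F)@ax,(c-F)@ay)
s=cv2.imread('pics/side0.png')
for p in([310,299],[262,222],[311,292]): q=ray('side',[p],.105)[0,:2];print('side',(q-F)@ax,(q-F)@ay)
for yw in(-90,1.9,91.9): go([.55,-.07,.25],yw)
E
```

```text
310 202.5 [ 0.6395 -0.0056] -0.03289901704240551 0.06354983542233893
333 204.3 [ 0.6314 -0.0729] -0.04319845292506239 -0.0034321495685771075
356 203.5 [ 0.6313 -0.1402] -0.045599095529038326 -0.07072510541763447
333 216.5 [ 0.6087 -0.0719] -0.06593250342589682 -0.001706473614526655
298 223 [0.5948 0.0355] -0.07622328659446774 0.10611254086113286
370 219 [ 0.5991 -0.1842] -0.07917966875670335 -0.11362833523546974
door centre cup -0.150109984815055 -0.1667147337784635
side -0.0679582897467177 0.12617304223192832
side -0.07379307393043047 -0.10561491672360811
side -0.07920140952786658 0.1131456495719947
d mm [523.0487 490.6013 -23.452 ] rot [ 0.0727 -0.057  63.3653]
d mm [523.0487 490.6013 -23.452 ] rot [  0.0878   0.0121 -28.5347]
d mm [523.0487 490.6013 -23.452 ] rot [   0.0637    0.0841 -118.5347]
```

apply_moves(
  deltas=[
    {"fingers": 0,"delta_pos": [590,457,-15],"angular": [0,0,-28.5]},
    {"fingers": 0,"delta_pos": [590,457,-15],"angular": [0,0,-28.5]},
    {"fingers": 0,"delta_pos": [590,457,-15],"angular": [0,0,-28.5]},
    {"fingers": 0,"delta_pos": [590,457,-15],"angular": [0,0,-28.5]},
    {"fingers": 0,"delta_pos": [590,457,-15],"angular": [0,0,-28.5]},
    {"fingers": 0,"delta_pos": [590,457,-15],"angular": [0,0,-28.5]},
    {"fingers": 0,"delta_pos": [590,457,-15],"angular": [0,0,-28.5]},
    {"fingers": 0,"delta_pos": [590,457,-15],"angular": [0,0,-28.5]},
    {"fingers": 0,"delta_pos": [590,457,-15],"angular": [0,0,-28.5]},
    {"fingers": 0,"delta_pos": [590,457,-15],"angular": [0,0,-28.5]},
  ],
)

```text
clock: 1.1
tool_pos: [0.5189, 0.1506, 0.2366]
orientation: [-180.0, 0.0, 1.9]
force: [0.9, 1.1, 0.1]
opening: 0.0131
gripper_force: 0.0
```

```bash
python3 - <<'E'
from h import *
st();go([.6245,-.0697,.24],1.9);go([.6245,-.0697,.066],1.9)
E
```

```text
{'clock': np.float64(1.1), 'tool_pos': array([0.519, 0.151, 0.237]), 'orientation': array([-179.997,    0.004,    1.887]), 'force': array([0.948, 1.134, 0.141]), 'opening': np.float64(0.013), 'gripper_force': np.float64(0.0)}
d mm [ 98.2752 223.6325  -3.3739] rot [-0.0033  0.0041 -0.0128]
d mm [ 98.2877 223.6424 170.6261] rot [-0.0033  0.0041 -0.0128]
```

apply_moves(
  deltas=[
    {"fingers": 0,"delta_pos": [98,223,-3],"angular": [0,0,0]},
    {"fingers": 0,"delta_pos": [98,223,-3],"angular": [0,0,0]},
    {"fingers": 0,"delta_pos": [98,223,-3],"angular": [0,0,0]},
    {"fingers": 0,"delta_pos": [98,223,-3],"angular": [0,0,0]},
    {"fingers": 0,"delta_pos": [98,223,-3],"angular": [0,0,0]},
    {"fingers": 0,"delta_pos": [98,223,-3],"angular": [0,0,0]},
    {"fingers": 0,"delta_pos": [98,223,-3],"angular": [0,0,0]},
  ],
)

```text
clock: 1.8
tool_pos: [0.6236, -0.0683, 0.2386]
orientation: [-180.0, 0.1, 1.7]
force: [-0.1, 0.7, 0.2]
opening: 0.0007
gripper_force: 0.0
```

```bash
python3 - <<'E'
from h import *
shot('side','side1');shot('top','top1');st();go([.6245,-.0697,.068],1.9)
a=cv2.imread('pics/side1.png');b=cv2.imread('pics/top1.png');cv2.imwrite('pics/m1.png',cv2.resize(np.hstack([a,b]),(800,300)))
E
```

```text
{'clock': np.float64(1.9), 'tool_pos': array([ 0.623, -0.067,  0.239]), 'orientation': array([-179.991,    0.04 ,    1.871]), 'force': array([ 0.391,  0.825, -0.528]), 'opening': np.float64(0.0), 'gripper_force': np.float64(0.0)}
d mm [  1.0974   3.0821 171.2744] rot [-0.0093  0.0403 -0.0286]
```

View pics/m1.png

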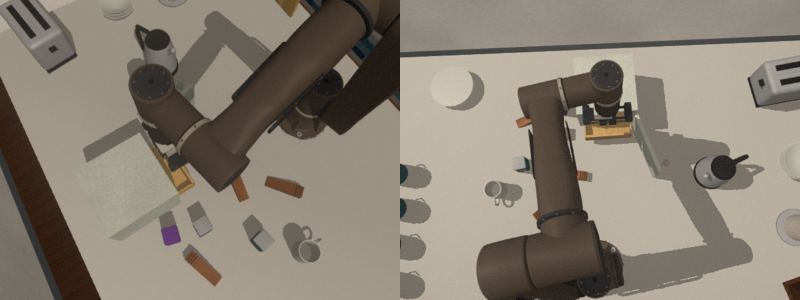

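Only two teal tins are present. The objects at the left edge are mug-like decor. The gripper sits above the tray, so I descend and hook the front wall.

apply_moves(
  deltas=[
    {"fingers": 0,"delta_pos": [1,2,40],"angular": [0,0,0]},
    {"fingers": 0,"delta_pos": [1,2,80],"angular": [0,0,0]},
    {"fingers": 0,"delta_pos": [1,2,110],"angular": [0,0,0]},
    {"fingers": 0,"delta_pos": [1,2,135],"angular": [0,0,0]},
    {"fingers": 0,"delta_pos": [1,2,150],"angular": [0,0,0]},
    {"fingers": 0,"delta_pos": [1,2,162],"angular": [0,0,0]},
    {"fingers": 0,"delta_pos": [1,2,168],"angular": [0,0,0]},
    {"fingers": 0,"delta_pos": [1,2,168],"angular": [0,0,0]},
  ],
)

```text
clock: 2.7
tool_pos: [0.6247, -0.0685, 0.0713]
orientation: [180.0, 0.0, 1.9]
force: [0.1, -0.6, -0.8]
opening: 0.0002
gripper_force: 0.0
```

apply_moves(
  deltas=[
    {"fingers": 0,"delta_pos": [-12,0,0],"angular": [0,0,0]},
    {"fingers": 0,"delta_pos": [-27,0,0],"angular": [0,0,0]},
    {"fingers": 0,"delta_pos": [-42,0,0],"angular": [0,0,0]},
    {"fingers": 0,"delta_pos": [-57,0,0],"angular": [0,0,0]},
    {"fingers": 0,"delta_pos": [-72,0,0],"angular": [0,0,0]},
    {"fingers": 0,"delta_pos": [-87,0,0],"angular": [0,0,0]},
    {"fingers": 0,"delta_pos": [-102,0,0],"angular": [0,0,0]},
    {"fingers": 0,"delta_pos": [-112,0,0],"angular": [0,0,0]},
    {"fingers": 0,"delta_pos": [-117,0,0],"angular": [0,0,0]},
    {"fingers": 0,"delta_pos": [-119,0,0],"angular": [0,0,0]},
  ],
)

```text
clock: 3.7
tool_pos: [0.5064, -0.0729, 0.0725]
orientation: [-180.0, -0.1, 1.9]
force: [2.3, -0.0, 2.1]
opening: 0.0003
gripper_force: 1.1
```

apply_moves(
  deltas=[
    {"fingers": 0,"delta_pos": [5,0,-40],"angular": [0,0,0]},
    {"fingers": 0,"delta_pos": [5,0,-90],"angular": [0,0,0]},
    {"fingers": 0,"delta_pos": [5,0,-140],"angular": [0,0,0]},
    {"fingers": 0,"delta_pos": [5,0,-175],"angular": [0,0,0]},
    {"fingers": 80,"delta_pos": [30,-50,-175],"angular": [0,0,2.4]},
    {"fingers": 80,"delta_pos": [149,-261,-175],"angular": [0,0,2.4]},
    {"fingers": 80,"delta_pos": [149,-261,-175],"angular": [0,0,2.4]},
    {"fingers": 80,"delta_pos": [149,-261,-175],"angular": [0,0,2.4]},
    {"fingers": 80,"delta_pos": [149,-261,-175],"angular": [0,0,2.4]},
    {"fingers": 80,"delta_pos": [149,-261,-175],"angular": [0,0,2.4]},
  ],
)

```text
clock: 4.7
tool_pos: [0.6468, 0.1947, 0.2461]
orientation: [180.0, 0.1, -0.5]
force: [1.8, 0.0, 0.3]
opening: 0.0425
gripper_force: 0.0
```

```bash
python3 - <<'E'
from h import *
st();go([.6472,.1932,.047],-.5)
a=shot('side','side2');b=shot('top','top2');cv2.imwrite('pics/m2.png',cv2.resize(np.hstack([a,b]),(800,300)))
F=np.array([.6745,-.068]);an=np.radians(1.9);ax=np.array([np.cos(an),np.sin(an)]);ay=np.array([-ax[1],ax[0]])
for n,im in(('side',a),('top',b)):
  for c in blobs(im,(14,100,60),(25,255,255),100):
    p=cv2.approxPolyDP(c,3,True)[:,0];q=ray(n,p,.105)[:,:2]-F;print(n,p.tolist(),(q@ax),(q@ay))
E
```

```text
{'clock': np.float64(4.7), 'tool_pos': array([0.647, 0.195, 0.246]), 'orientation': array([179.97 ,   0.067,  -0.525]), 'force': array([1.78 , 0.034, 0.306]), 'opening': np.float64(0.042), 'gripper_force': np.float64(0.0)}
d mm [  0.6213   1.3848 199.1084] rot [ 0.0301  0.0672 -0.0246]
side [[302, 200], [242, 237], [286, 308], [290, 307], [295, 289], [312, 273], [328, 268], [350, 270]] [-0.1907 -0.0115 -0.0087 -0.0179 -0.0511 -0.1068 -0.1463 -0.1883] [-0.102  -0.0982  0.1134  0.1165  0.086   0.0748  0.0855  0.1189]
side [[442, 0], [465, 27], [480, 3]] [-0.904  -0.8973 -0.9938] [-0.4318 -0.313  -0.3602]
top [[367, 181], [295, 187], [300, 260], [374, 255]] [ 0.0207  0.0177 -0.2016 -0.2016] [-0.1084  0.1051  0.1024 -0.1102]
```

View pics/m2.png

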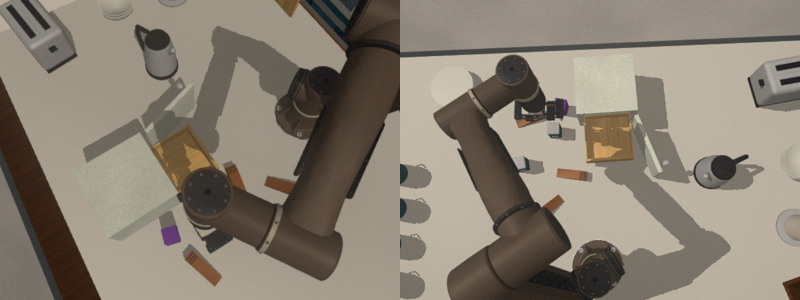

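The tray is out about 0.19 m and tin 1 is still at (246,207).

apply_moves(
  deltas=[
    {"fingers": 86,"delta_pos": [0.5,1.5,40],"angular": [0,0,0]},
    {"fingers": 86,"delta_pos": [0.5,1.5,80],"angular": [0,0,0]},
    {"fingers": 86,"delta_pos": [0.5,1.5,110],"angular": [0,0,0]},
    {"fingers": 86,"delta_pos": [0.5,1.5,135],"angular": [0,0,0]},
    {"fingers": 86,"delta_pos": [0.5,1.5,160],"angular": [0,0,0]},
    {"fingers": 86,"delta_pos": [0.5,1.5,180],"angular": [0,0,0]},
    {"fingers": 86,"delta_pos": [0.5,1.5,193],"angular": [0,0,0]},
    {"fingers": 86,"delta_pos": [0.5,1.5,199],"angular": [0,0,0]},
    {"fingers": 86,"delta_pos": [0.5,1.5,199],"angular": [0,0,0]},
  ],
)

```text
clock: 5.7
tool_pos: [0.6466, 0.191, 0.047]
orientation: [180.0, 0.1, -0.5]
force: [-0.9, 0.4, 0.9]
opening: 0.0859
gripper_force: 0.0
```

apply_moves(
  deltas=[
    {"fingers": 40,"delta_pos": [0,0,0],"angular": [0,0,0]},
    {"fingers": 40,"delta_pos": [0,0,0],"angular": [0,0,0]},
    {"fingers": 40,"delta_pos": [0,0,0],"angular": [0,0,0]},
    {"fingers": 40,"delta_pos": [0,0,0],"angular": [0,0,0]},
    {"fingers": 40,"delta_pos": [0,0,0],"angular": [0,0,0]},
    {"fingers": 40,"delta_pos": [0,0,-10],"angular": [0,0,0]},
    {"fingers": 40,"delta_pos": [0,0,-30],"angular": [0,0,0]},
  ],
)

```text
clock: 6.4
tool_pos: [0.6454, 0.1905, 0.0763]
orientation: [179.9, 0.2, -0.6]
force: [0.0, -0.1, -1.9]
opening: 0.0579
gripper_force: 30.0
```

apply_moves(
  deltas=[
    {"fingers": 40,"delta_pos": [-20,0,-45],"angular": [0,0,0]},
    {"fingers": 40,"delta_pos": [-45,0,-90],"angular": [0,0,0]},
    {"fingers": 40,"delta_pos": [-70,15,-124],"angular": [0,0,0]},
    {"fingers": 40,"delta_pos": [-84,60,-124],"angular": [0,0,-2.4]},
    {"fingers": 40,"delta_pos": [-84,105,-124],"angular": [0,0,-2.4]},
    {"fingers": 40,"delta_pos": [-84,150,-124],"angular": [0,0,-2.4]},
    {"fingers": 40,"delta_pos": [-84,195,-124],"angular": [0,0,-2.4]},
    {"fingers": 40,"delta_pos": [-84,240,-124],"angular": [0,0,-2.4]},
    {"fingers": 40,"delta_pos": [-84,280,-124],"angular": [0,0,-2.4]},
    {"fingers": 40,"delta_pos": [-84,298,-124],"angular": [0,0,-2.4]},
  ],
)

```text
clock: 7.4
tool_pos: [0.5592, -0.1089, 0.2021]
orientation: [180.0, 0.0, 1.7]
force: [1.1, 0.5, -2.3]
opening: 0.0578
gripper_force: 30.0
```

```bash
python3 - <<'E'
from h import *
st();go([.5583,-.1069,.099],1.9)
E
```

```text
{'clock': np.float64(7.4), 'tool_pos': array([ 0.559, -0.109,  0.202]), 'orientation': array([179.99 ,   0.021,   1.74 ]), 'force': array([ 1.131,  0.518, -2.25 ]), 'opening': np.float64(0.058), 'gripper_force': np.float64(29.997)}
d mm [ -0.8254  -2.0311 103.0577] rot [ 0.0097  0.0212 -0.1596]
```

apply_moves(
  deltas=[
    {"fingers": 40,"delta_pos": [0,-1,30],"angular": [0,0,0]},
    {"fingers": 40,"delta_pos": [0,-1,60],"angular": [0,0,0]},
    {"fingers": 40,"delta_pos": [0,-1,80],"angular": [0,0,0]},
    {"fingers": 40,"delta_pos": [0,-1,92],"angular": [0,0,0]},
    {"fingers": 40,"delta_pos": [0,-1,99],"angular": [0,0,0]},
    {"fingers": 40,"delta_pos": [0,-1,102],"angular": [0,0,0]},
    {"fingers": 40,"delta_pos": [0,-1,103],"angular": [0,0,0]},
  ],
)

```text
clock: 8.1
tool_pos: [0.5605, -0.1049, 0.0993]
orientation: [180.0, -0.0, 1.9]
force: [-2.3, 1.2, 3.7]
opening: 0.0576
gripper_force: 30.0
```

apply_moves(
  deltas=[
    {"fingers": 66,"delta_pos": [0,0,0],"angular": [0,0,0]},
    {"fingers": 70,"delta_pos": [0,0,0],"angular": [0,0,0]},
    {"fingers": 70,"delta_pos": [0,0,0],"angular": [0,0,0]},
    {"fingers": 70,"delta_pos": [0,0,0],"angular": [0,0,0]},
    {"fingers": 70,"delta_pos": [0,0,-30],"angular": [0,0,0]},
    {"fingers": 70,"delta_pos": [0,0,-70],"angular": [0,0,0]},
    {"fingers": 80,"delta_pos": [0,0,-120],"angular": [0,0,0]},
    {"fingers": 80,"delta_pos": [0,0,-150],"angular": [0,0,0]},
  ],
)

```text
clock: 8.9
tool_pos: [0.5611, -0.1052, 0.2528]
orientation: [180.0, -0.3, 1.9]
force: [1.0, 0.1, 0.2]
opening: 0.078
gripper_force: 0.0
```

```bash
python3 - <<'E'
from h import *
st();go([.4825,.3555,.24],10)
E
```

```text
{'clock': np.float64(8.9), 'tool_pos': array([ 0.561, -0.105,  0.253]), 'orientation': array([179.968,  -0.253,   1.892]), 'force': array([1.028, 0.108, 0.197]), 'opening': np.float64(0.078), 'gripper_force': np.float64(0.0)}
d mm [ -63.4433 -463.0736   12.302 ] rot [ 0.0496 -0.2498 -8.1077]
```

apply_moves(
  deltas=[
    {"fingers": 86,"delta_pos": [-63,-463,10],"angular": [0,0,-8.1]},
    {"fingers": 86,"delta_pos": [-63,-463,10],"angular": [0,0,-8.1]},
    {"fingers": 86,"delta_pos": [-63,-463,10],"angular": [0,0,-8.1]},
    {"fingers": 86,"delta_pos": [-63,-463,10],"angular": [0,0,-8.1]},
    {"fingers": 86,"delta_pos": [-63,-463,10],"angular": [0,0,-8.1]},
    {"fingers": 86,"delta_pos": [-63,-463,10],"angular": [0,0,-8.1]},
    {"fingers": 86,"delta_pos": [-63,-463,10],"angular": [0,0,-8.1]},
    {"fingers": 86,"delta_pos": [-63,-463,10],"angular": [0,0,-8.1]},
    {"fingers": 86,"delta_pos": [-63,-463,10],"angular": [0,0,-8.1]},
    {"fingers": 86,"delta_pos": [-63,-463,10],"angular": [0,0,-8.1]},
  ],
)

```text
clock: 9.9
tool_pos: [0.481, 0.3596, 0.2382]
orientation: [-180.0, -0.0, 10.1]
force: [0.4, -0.5, 0.2]
opening: 0.0859
gripper_force: 0.0
```

```bash
python3 - <<'E'
from h import *
st();go([.4825,.3555,.047],10)
a=shot('side','side3');b=shot('top','top3');cv2.imwrite('pics/m3.png',cv2.resize(np.hstack([a,b]),(800,300)))
E
```

```text
{'clock': np.float64(9.9), 'tool_pos': array([0.481, 0.36 , 0.238]), 'orientation': array([-179.986,   -0.007,   10.132]), 'force': array([ 0.424, -0.47 ,  0.167]), 'opening': np.float64(0.086), 'gripper_force': np.float64(0.0)}
d mm [  0.7135   4.3718 191.2276] rot [-0.014  -0.0066  0.132 ]
```

View pics/m3.png

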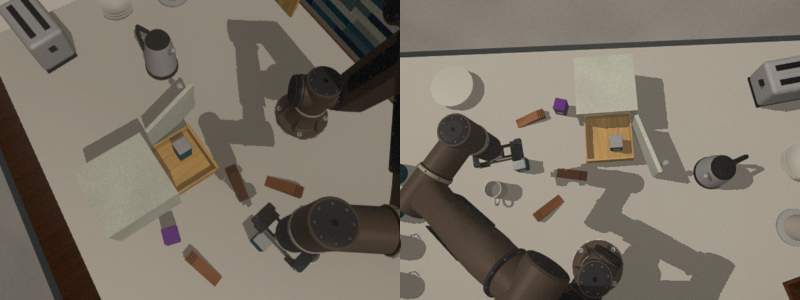

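Tin 1 stands in the tray (mini 617,143). Tin 2 is unmoved under the gripper.

apply_moves(
  deltas=[
    {"fingers": 86,"delta_pos": [0.5,2.5,45],"angular": [0,0,0]},
    {"fingers": 86,"delta_pos": [0.5,2.5,85],"angular": [0,0,0]},
    {"fingers": 86,"delta_pos": [0.5,2.5,120],"angular": [0,0,0]},
    {"fingers": 86,"delta_pos": [0.5,2.5,150],"angular": [0,0,0]},
    {"fingers": 86,"delta_pos": [0.5,2.5,172],"angular": [0,0,0]},
    {"fingers": 86,"delta_pos": [0.5,2.5,185],"angular": [0,0,0]},
    {"fingers": 86,"delta_pos": [0.5,2.5,191],"angular": [0,0,0]},
    {"fingers": 86,"delta_pos": [0.5,2.5,191],"angular": [0,0,0]},
  ],
)

```text
clock: 10.8
tool_pos: [0.4832, 0.3529, 0.0476]
orientation: [180.0, 0.0, 9.9]
force: [-0.3, -0.3, -0.6]
opening: 0.0862
gripper_force: 0.0
```

apply_moves(
  deltas=[
    {"fingers": 40,"delta_pos": [0,0,0],"angular": [0,0,0]},
    {"fingers": 40,"delta_pos": [0,0,0],"angular": [0,0,0]},
    {"fingers": 40,"delta_pos": [0,0,0],"angular": [0,0,0]},
    {"fingers": 40,"delta_pos": [0,0,0],"angular": [0,0,0]},
    {"fingers": 40,"delta_pos": [0,0,0],"angular": [0,0,0]},
    {"fingers": 40,"delta_pos": [0,0,-20],"angular": [0,0,0]},
    {"fingers": 40,"delta_pos": [0,0,-60],"angular": [0,0,0]},
    {"fingers": 40,"delta_pos": [0,0,-105],"angular": [0,0,0]},
    {"fingers": 40,"delta_pos": [0,0,-150],"angular": [0,0,0]},
  ],
)

```text
clock: 11.7
tool_pos: [0.4823, 0.3527, 0.1985]
orientation: [179.9, 0.1, 10.0]
force: [1.2, 1.2, -2.0]
opening: 0.058
gripper_force: 30.0
```

```bash
python3 - <<'E'
from h import *
F=np.array([.6745,-.068]);an=np.radians(1.9);ax=np.array([np.cos(an),np.sin(an)]);ay=np.array([-ax[1],ax[0]])
p=F-.1175*ax+.057*ay;print(p);st();go([*p,.2],1.9)
E
```

```text
[ 0.5552 -0.0149]
{'clock': np.float64(11.7), 'tool_pos': array([0.482, 0.353, 0.199]), 'orientation': array([179.937,   0.092,   9.964]), 'force': array([ 1.222,  1.18 , -1.958]), 'opening': np.float64(0.058), 'gripper_force': np.float64(29.952)}
d mm [  8.1631 374.7361  -1.0832] rot [0.0692 0.0873 8.0642]
```

apply_moves(
  deltas=[
    {"fingers": 40,"delta_pos": [0,30,-2],"angular": [0,0,0]},
    {"fingers": 40,"delta_pos": [0,75,-2],"angular": [0,0,4]},
    {"fingers": 40,"delta_pos": [4,120,-2],"angular": [0,0,8]},
    {"fingers": 40,"delta_pos": [8,165,-2],"angular": [0,0,8]},
    {"fingers": 40,"delta_pos": [8,210,-2],"angular": [0,0,8]},
    {"fingers": 40,"delta_pos": [8,255,-2],"angular": [0,0,8]},
    {"fingers": 40,"delta_pos": [8,300,-2],"angular": [0,0,8]},
    {"fingers": 40,"delta_pos": [8,340,-2],"angular": [0,0,8]},
    {"fingers": 40,"delta_pos": [8,368,-2],"angular": [0,0,8]},
    {"fingers": 40,"delta_pos": [8,374,-2],"angular": [0,0,8]},
  ],
)

```text
clock: 12.7
tool_pos: [0.5551, -0.0163, 0.199]
orientation: [180.0, 0.1, 1.8]
force: [0.5, 0.5, -3.0]
opening: 0.058
gripper_force: 30.0
```

```bash
python3 - <<'E'
from h import *
st();go([.5552,-.0149,.0995],1.9)
E
```

```text
{'clock': np.float64(12.7), 'tool_pos': array([ 0.555, -0.016,  0.199]), 'orientation': array([179.981,   0.083,   1.799]), 'force': array([ 0.487,  0.476, -3.001]), 'opening': np.float64(0.058), 'gripper_force': np.float64(29.952)}
d mm [ 0.3098 -1.4583 99.5045] rot [ 0.0188  0.0833 -0.1007]
```

apply_moves(
  deltas=[
    {"fingers": 40,"delta_pos": [0,-1,30],"angular": [0,0,0]},
    {"fingers": 40,"delta_pos": [0,-1,60],"angular": [0,0,0]},
    {"fingers": 40,"delta_pos": [0,-1,80],"angular": [0,0,0]},
    {"fingers": 40,"delta_pos": [0,-1,91],"angular": [0,0,0]},
    {"fingers": 40,"delta_pos": [0,-1,97],"angular": [0,0,0]},
    {"fingers": 40,"delta_pos": [0,-1,99],"angular": [0,0,0]},
    {"fingers": 40,"delta_pos": [0,-1,100],"angular": [0,0,0]},
  ],
)

```text
clock: 13.4
tool_pos: [0.5561, -0.0123, 0.1003]
orientation: [-180.0, -0.1, 2.0]
force: [-0.3, 0.4, -2.2]
opening: 0.0577
gripper_force: 30.0
```

apply_moves(
  deltas=[
    {"fingers": 66,"delta_pos": [0,0,0],"angular": [0,0,0]},
    {"fingers": 70,"delta_pos": [0,0,0],"angular": [0,0,0]},
    {"fingers": 70,"delta_pos": [0,0,0],"angular": [0,0,0]},
    {"fingers": 70,"delta_pos": [0,0,0],"angular": [0,0,0]},
    {"fingers": 70,"delta_pos": [0,0,-30],"angular": [0,0,0]},
    {"fingers": 70,"delta_pos": [0,0,-70],"angular": [0,0,0]},
    {"fingers": 60,"delta_pos": [0,0,-120],"angular": [0,0,0]},
    {"fingers": 0,"delta_pos": [-50,0,-150],"angular": [0,0,0]},
    {"fingers": 0,"delta_pos": [-100,0,-150],"angular": [0,0,0]},
    {"fingers": 0,"delta_pos": [-130,25,-150],"angular": [0,0,0]},
  ],
)

```text
clock: 14.4
tool_pos: [0.425, -0.0413, 0.2508]
orientation: [-179.9, -0.1, 2.1]
force: [0.7, -0.6, 0.4]
opening: 0.0436
gripper_force: 0.0
```

```bash
python3 - <<'E'
from h import *
st()
F=np.array([.6745,-.068]);an=np.radians(1.9);ax=np.array([np.cos(an),np.sin(an)]);ay=np.array([-ax[1],ax[0]])
p=F-.25*ax;print(p)
o=ctrl.get_obs();A=R.from_euler('xyz',o['orientation'],degrees=True)
for th in(-40,):
    B=R.from_euler('xyz',[180,th,1.9],degrees=True);print(B.as_matrix()[:,2])
    go([*p,.08],0,[180,th,1.9])
a=shot('side','side4');b=shot('top','top4');cv2.imwrite('pics/m4.png',cv2.resize(np.hstack([a,b]),(800,300)))
E
```

```text
{'clock': np.float64(14.4), 'tool_pos': array([ 0.425, -0.041,  0.251]), 'orientation': array([-179.928,   -0.15 ,    2.067]), 'force': array([ 0.677, -0.636,  0.44 ]), 'opening': np.float64(0.044), 'gripper_force': np.float64(0.0)}
[ 0.4246 -0.0763]
[ 0.6424  0.0213 -0.766 ]
d mm [ -2.0718  35.1744 170.7475] rot [-0.1277 39.8501  0.1352]
```

View pics/m4.png

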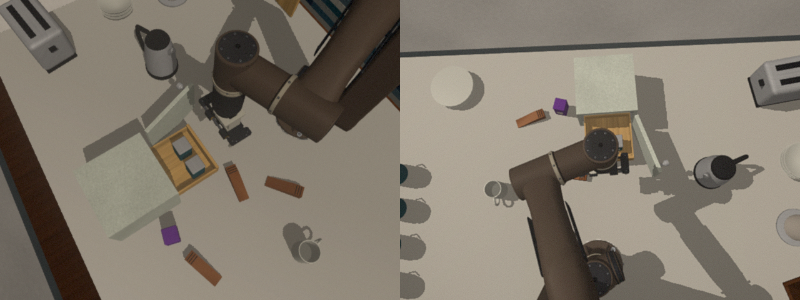

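apply_moves(
  deltas=[
    {"fingers": 0,"delta_pos": [-2,10,10],"angular": [0,8,0]},
    {"fingers": 0,"delta_pos": [-2,20,20],"angular": [0,16,0]},
    {"fingers": 0,"delta_pos": [-2,30,40],"angular": [0,24,0]},
    {"fingers": 0,"delta_pos": [-2,35,70],"angular": [0,32,0]},
    {"fingers": 0,"delta_pos": [-2,35,100],"angular": [0,40,0]},
    {"fingers": 0,"delta_pos": [-2,35,130],"angular": [0,40,0]},
    {"fingers": 0,"delta_pos": [-2,35,155],"angular": [0,40,0]},
    {"fingers": 0,"delta_pos": [-2,35,168],"angular": [0,40,0]},
    {"fingers": 0,"delta_pos": [-2,35,171],"angular": [0,40,0]},
    {"fingers": 0,"delta_pos": [-2,35,171],"angular": [0,40,0]},
  ],
)

```text
clock: 15.5
tool_pos: [0.4303, -0.0824, 0.0767]
orientation: [-176.2, -40.4, 2.3]
force: [-0.4, -0.3, 0.1]
opening: 0.0004
gripper_force: 0.0
```

```bash
python3 - <<'E'
from h import *
st();go([.4246+.195,-.0763+.0065,.08],0,[180,-40,1.9]);go([.4246+.245,-.0763+.008,.08],0,[180,-40,1.9])
E
```

```text
{'clock': np.float64(15.5), 'tool_pos': array([ 0.43 , -0.082,  0.077]), 'orientation': array([-176.195,  -40.366,    2.311]), 'force': array([-0.432, -0.309,  0.087]), 'opening': np.float64(0.0), 'gripper_force': np.float64(0.0)}
d mm [146.6119   3.0546 120.3436] rot [-4.0698 -0.3553  0.3257]
d mm [184.7233   5.7203 152.634 ] rot [-4.0698 -0.3553  0.3257]
```

apply_moves(
  deltas=[
    {"fingers": 0,"delta_pos": [14,0,10],"angular": [-2,0,0]},
    {"fingers": 0,"delta_pos": [28,0,20],"angular": [-4,0,0]},
    {"fingers": 0,"delta_pos": [39,1,29],"angular": [-4,0,0]},
    {"fingers": 0,"delta_pos": [51,1,40],"angular": [-4,0,0]},
    {"fingers": 0,"delta_pos": [66,1,53],"angular": [-4,0,0]},
    {"fingers": 0,"delta_pos": [83,2,67],"angular": [-4,0,0]},
    {"fingers": 0,"delta_pos": [100,2,81],"angular": [-4,0,0]},
    {"fingers": 0,"delta_pos": [117,3,95],"angular": [-4,0,0]},
    {"fingers": 0,"delta_pos": [133,3,109],"angular": [-4,0,0]},
    {"fingers": 0,"delta_pos": [147,3,120],"angular": [-4,0,0]},
  ],
)

```text
clock: 16.5
tool_pos: [0.6184, -0.0823, 0.0662]
orientation: [-177.9, -41.7, 2.2]
force: [-3.5, 1.7, -1.8]
opening: 0.0006
gripper_force: 1.5
```

```bash
python3 - <<'E'
from h import *
st();go([.4246+.247,-.0763+.008,.08],0,[180,-40,1.9])
E
```

```text
{'clock': np.float64(16.5), 'tool_pos': array([ 0.618, -0.082,  0.066]), 'orientation': array([-177.924,  -41.684,    2.235]), 'force': array([-3.45 ,  1.746, -1.822]), 'opening': np.float64(0.001), 'gripper_force': np.float64(1.493)}
d mm [ 49.2732 -10.9791  25.8758] rot [-2.2953 -1.6795  0.284 ]
```

apply_moves(
  deltas=[
    {"fingers": 0,"delta_pos": [12,0,6],"angular": [0,0,0]},
    {"fingers": 0,"delta_pos": [23,0,12],"angular": [0,0,0]},
    {"fingers": 0,"delta_pos": [32,0,17],"angular": [0,0,0]},
    {"fingers": 0,"delta_pos": [38,0,21],"angular": [0,0,0]},
    {"fingers": 0,"delta_pos": [42,0,24],"angular": [0,0,0]},
    {"fingers": 0,"delta_pos": [45,0,26],"angular": [0,0,0]},
    {"fingers": 0,"delta_pos": [45,0,26],"angular": [0,0,0]},
  ],
)

```text
clock: 17.2
tool_pos: [0.6686, -0.0839, 0.0745]
orientation: [-177.4, -42.1, 2.2]
force: [-0.7, -0.2, -0.3]
opening: 0.0006
gripper_force: 0.2
```

```bash
python3 - <<'E'
from h import *
st();print(ctrl.get_obs()['joint_pos'])
a=shot('side','side5');b=shot('top','top5');cv2.imwrite('pics/m5.png',cv2.resize(np.hstack([a[100:340,60:380],b[60:300,220:540]]),(800,300)))
E
```

```text
{'clock': np.float64(17.2), 'tool_pos': array([ 0.669, -0.084,  0.074]), 'orientation': array([-177.364,  -42.132,    2.197]), 'force': array([-0.68 , -0.21 , -0.319]), 'opening': np.float64(0.001), 'gripper_force': np.float64(0.239)}
[  5.997   16.8916 -30.7966 -36.6479  -0.1408 123.8305]
```

View pics/m5.png

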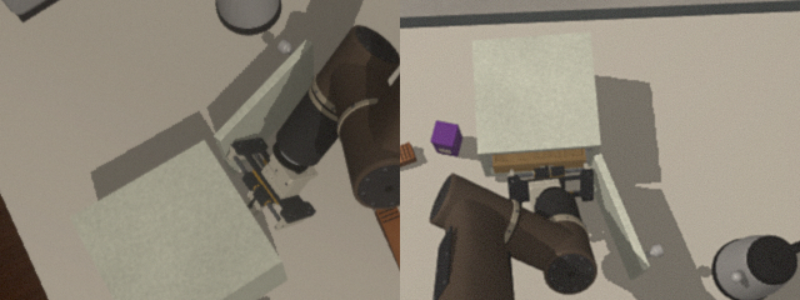

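apply_moves(
  deltas=[
    {"fingers": 0,"delta_pos": [0,0,0],"angular": [0,-3,0]},
    {"fingers": 0,"delta_pos": [1,0,1],"angular": [0,-6,0]},
    {"fingers": 0,"delta_pos": [2.2,0,2],"angular": [0,-6,0]},
    {"fingers": 0,"delta_pos": [3.7,0,3.4],"angular": [0,-6,0]},
    {"fingers": 0,"delta_pos": [5,0,4.6],"angular": [0,-6,0]},
    {"fingers": 0,"delta_pos": [5,0,4.6],"angular": [0,-6,0]},
  ],
)

```text
clock: 17.9
tool_pos: [0.6694, -0.0876, 0.0691]
orientation: [-176.3, -35.6, 2.4]
force: [-21.6, 24.8, 3.9]
opening: 0.0004
gripper_force: 0.7
```

```bash
python3 - <<'E'
from h import *
st();print(ctrl.get_obs()['joint_pos'])
E
```

```text
{'clock': np.float64(17.9), 'tool_pos': array([ 0.669, -0.088,  0.069]), 'orientation': array([-176.264,  -35.552,    2.433]), 'force': array([-21.575,  24.838,   3.869]), 'opening': np.float64(0.0), 'gripper_force': np.float64(0.741)}
[  8.6894  17.7563 -36.0649 -10.9348  -0.4655  95.8474]
```

apply_moves(
  deltas=[
    {"fingers": 0,"delta_pos": [-8,-4,-6],"angular": [0,0,0]},
    {"fingers": 0,"delta_pos": [-32,-10,-23],"angular": [0,0,0]},
    {"fingers": 0,"delta_pos": [-60,-15,-43],"angular": [0,0,0]},
    {"fingers": 0,"delta_pos": [-95,-15,-70],"angular": [0,0,0]},
    {"fingers": 0,"delta_pos": [-110,-15,-120],"angular": [0,-8,0]},
    {"fingers": 0,"delta_pos": [-125,-15,-165],"angular": [0,-16,0]},
    {"fingers": 0,"delta_pos": [-140,-15,-200],"angular": [0,-24,0]},
    {"fingers": 0,"delta_pos": [-160,-15,-210],"angular": [0,-32,0]},
  ],
)

```text
clock: 18.7
tool_pos: [0.4379, -0.0974, 0.1447]
orientation: [-176.9, -12.1, 4.1]
force: [1.1, 0.5, -1.4]
opening: 0.0002
gripper_force: 0.0
```

```bash
python3 - <<'E'
from h import *
st();print(ctrl.get_obs()['joint_pos'])
a=shot('side','side6');b=shot('top','top6');cv2.imwrite('pics/m6.png',cv2.resize(np.hstack([a[100:340,60:380],b[60:300,220:540]]),(800,300)))
for tol in(8,12):
    print(*rect('top',flood(b,(330,130),tol),.21),*rect('top',flood(b,(395,230),tol),.208))
for n,im in(('side',a),('top',b)):
  for c in blobs(im,(14,100,50),(25,255,255),20): print(n,cv2.boundingRect(c))
E
```

```text
{'clock': np.float64(18.7), 'tool_pos': array([ 0.438, -0.097,  0.145]), 'orientation': array([-176.858,  -12.149,    4.091]), 'force': array([ 1.088,  0.515, -1.387]), 'opening': np.float64(0.0), 'gripper_force': np.float64(0.0)}
[ 11.257   -3.4502 -40.4381  -2.4814 -40.5983  84.8774]
[ 0.8087 -0.0631] [268.46270751953125, 269.7334899902344] -88.02874 [ 0.5222 -0.2461] [40.4488639831543, 258.5991516113281] 32.49037
[ 0.8102 -0.0626] [271.7839660644531, 274.7254638671875] -88.12778 [ 0.5226 -0.2447] [42.70564270019531, 260.902099609375] 32.57209
side (442, 0, 39, 28)
top (295, 181, 74, 17)
```

View pics/m6.png

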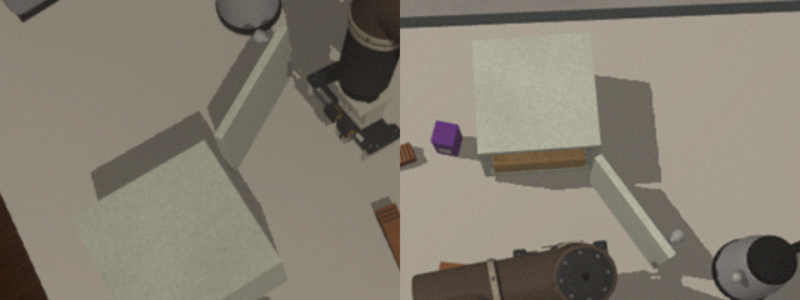

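```bash
python3 - <<'E'
from h import *
F=np.array([.6745,-.068]);an=np.radians(1.9);ax=np.array([np.cos(an),np.sin(an)]);ay=np.array([-ax[1],ax[0]])
for d in(0,.01,.02):
  for z in(.105,.045,.03): print(d,z,proj('top',[[*(F+(.003-d)*ax-.03*ay),z]]))
b=cv2.imread('pics/top6.png');x=340
print(list(zip(range(172,206),b[172:206,x].tolist())))
m=cv2.inRange(cv2.cvtColor(b,cv2.COLOR_BGR2HSV),(14,100,50),(25,255,255))
ys,xs=np.where(m[170:215,290:375]);
for c in(300,320,340,360): r=np.where(m[:,c])[0];r=r[(r>170)&(r<215)];print(c,r.min(),r.max(),[(p-F)@ax for p in ray('top',[(c,r.max())],.035)[:,:2]])
E
```

```text
0 0.105 [[340.921  188.5855]]
0 0.045 [[340.6652 194.5374]]
0 0.03 [[340.6043 195.9522]]
0.01 0.105 [[341.1644 191.8351]]
0.01 0.045 [[340.8985 197.6655]]
0.01 0.03 [[340.8353 199.0512]]
0.02 0.105 [[341.4084 195.0936]]
0.02 0.045 [[341.1324 200.8017]]
0.02 0.03 [[341.0668 202.1584]]
[(172, [154, 173, 174]), (173, [155, 173, 178]), (174, [161, 175, 180]), (175, [157, 177, 175]), (176, [153, 173, 174]), (177, [157, 174, 174]), (178, [146, 164, 164]), (179, [100, 112, 112]), (180, [67, 82, 95]), (181, [61, 86, 105]), (182, [53, 83, 103]), (183, [57, 83, 108]), (184, [58, 85, 104]), (185, [62, 87, 106]), (186, [62, 93, 115]), (187, [66, 93, 116]), (188, [57, 84, 110]), (189, [51, 82, 101]), (190, [52, 74, 91]), (191, [52, 76, 93]), (192, [49, 68, 87]), (193, [50, 76, 88]), (194, [54, 70, 87]), (195, [77, 93, 100]), (196, [93, 103, 106]), (197, [89, 99, 101]), (198, [89, 100, 102]), (199, [91, 98, 104]), (200, [92, 102, 106]), (201, [93, 102, 105]), (202, [95, 104, 108]), (203, [88, 98, 104]), (204, [93, 107, 110]), (205, [93, 103, 108])]
300 184 197 [np.float64(0.007209318150708629)]
320 183 195 [np.float64(0.009158873526794464)]
340 181 193 [np.float64(0.011106562861755456)]
360 180 192 [np.float64(0.009843266712896667)]
```

Wood edges in the top view (rows 188 and 194.5) match the tray being fully home. The door was nudged wider, so I measure it again.

```bash
cat >> h.py <<'E'
F=np.array([.6745,-.068]);an=np.radians(1.9);ax=np.array([np.cos(an),np.sin(an)]);ay=np.array([-ax[1],ax[0]])
H=F-.019*ax-.135*ay
def doorpt(phi,r,off):
    "world xy of a point r from hinge, off outside the outer face, and tool yaw facing the door"
    u=-np.sin(phi)*ax+np.cos(phi)*ay;n=np.cos(phi)*ax+np.sin(phi)*ay
    y=1.9+np.degrees(phi)-180
    return H+r*u-off*n,y
E
python3 - <<'E'
from h import *
print('H',H)
q=ray('top',[(381.6,184),(438.4,265.6)],.208)[:,:2];print(q)
v=q[1]-H;phi=np.arctan2(-v@ax,v@ay);print('phi',phi,np.degrees(phi),np.hypot(*v))
p,y=doorpt(phi,.17,.045);print(p,y);st();go([*p,.25],y)
E
```

```text
H [ 0.66   -0.2036]
[[ 0.6545 -0.2064]
 [ 0.4252 -0.3426]]
phi 2.0722944383122206 118.73372522372377 0.2728926374768813
[ 0.5366 -0.3289] -59.36627477627623
{'clock': np.float64(18.8), 'tool_pos': array([ 0.439, -0.097,  0.146]), 'orientation': array([-176.822,  -12.184,    4.072]), 'force': array([ 1.196,  0.746, -0.206]), 'opening': np.float64(0.0), 'gripper_force': np.float64(0.0)}
d mm [101.5998 233.013  -97.8664] rot [-9.5832 -9.1613 63.51  ]
```

apply_moves(
  deltas=[
    {"fingers": 0,"delta_pos": [8,0,-40],"angular": [-1,-1,7]},
    {"fingers": 0,"delta_pos": [16,0,-80],"angular": [-2,-2,15]},
    {"fingers": 0,"delta_pos": [25,0,-118],"angular": [-3.5,-3.5,23]},
    {"fingers": 0,"delta_pos": [40,40,-116],"angular": [-4.5,-4.5,31]},
    {"fingers": 0,"delta_pos": [60,85,-116],"angular": [-6,-6,39]},
    {"fingers": 0,"delta_pos": [80,130,-116],"angular": [-7,-7,47]},
    {"fingers": 0,"delta_pos": [95,175,-115],"angular": [-8,-8,55]},
    {"fingers": 0,"delta_pos": [104,215,-115],"angular": [-9.6,-9.2,63.5]},
    {"fingers": 0,"delta_pos": [104,233,-115],"angular": [-9.6,-9.2,63.5]},
    {"fingers": 0,"delta_pos": [104,233,-115],"angular": [-9.6,-9.2,63.5]},
  ],
)

```text
clock: 19.8
tool_pos: [0.536, -0.3322, 0.261]
orientation: [179.9, 0.1, -59.5]
force: [-0.4, 1.1, 0.1]
opening: 0.0003
gripper_force: 0.0
```

```bash
python3 - <<'E'
from h import *
p,y=doorpt(np.radians(118.7),.17,.045);print(p,y);st();go([*p,.185],y);print(ctrl.get_obs()['joint_pos'])
E
```

```text
[ 0.5366 -0.3288] -59.400000000000006
{'clock': np.float64(19.8), 'tool_pos': array([ 0.536, -0.332,  0.261]), 'orientation': array([179.918,   0.069, -59.485]), 'force': array([-0.441,  1.133,  0.085]), 'opening': np.float64(0.0), 'gripper_force': np.float64(0.0)}
d mm [-2.4784 -2.3118 75.9959] rot [ 0.0816  0.0694 -0.0847]
[-14.0741  15.3613  -2.2023   0.0083 -72.5432  44.5869]
```

apply_moves(
  deltas=[
    {"fingers": 0,"delta_pos": [-1,-1,40],"angular": [0,0,0]},
    {"fingers": 0,"delta_pos": [-1,-1,66],"angular": [0,0,0]},
    {"fingers": 0,"delta_pos": [-1,-1,76],"angular": [0,0,0]},
    {"fingers": 0,"delta_pos": [-1,-1,76],"angular": [0,0,0]},
  ],
)

```text
clock: 20.2
tool_pos: [0.5352, -0.3277, 0.1865]
orientation: [179.9, 0.1, -59.3]
force: [-0.4, 0.2, 0.6]
opening: 0.0005
gripper_force: 0.0
```

```bash
cat >> h.py <<'E'
def arc(phis,offs,r=.17,z=.185):
    o=ctrl.get_obs();A=R.from_euler('xyz',o['orientation'],degrees=True);st()
    for f,of in zip(phis,offs):
        p,y=doorpt(np.radians(f),r,of);B=R.from_euler('xyz',[180,0,y],degrees=True)
        print(f,np.round(A.inv().apply(np.r_[p,z]-o['tool_pos'])*1e3,1),np.round((A.inv()*B).as_rotvec(degrees=True),1))
E
python3 - <<'E'
from h import *
arc([118,115,110,104,98,92,86,80,74,68],[.03,.015]+[.0095]*8)
E
```

```text
{'clock': np.float64(20.2), 'tool_pos': array([ 0.535, -0.328,  0.186]), 'orientation': array([179.897,   0.092, -59.312]), 'force': array([-0.414,  0.226,  0.566]), 'opening': np.float64(0.001), 'gripper_force': np.float64(0.0)}
118 [-15.4  -0.3   1.5] [0.1 0.1 0.8]
115 [-39.3  -0.    1.6] [0.1 0.1 3.8]
110 [-59.6  -1.2   1.6] [0.1 0.1 8.8]
104 [-77.2  -3.9   1.6] [ 0.1  0.1 14.8]
98 [-94.5  -8.4   1.6] [ 0.1  0.1 20.8]
92 [-111.2  -14.6    1.6] [ 0.1  0.1 26.8]
86 [-127.1  -22.6    1.7] [ 0.1  0.1 32.8]
80 [-142.1  -32.2    1.7] [ 0.1  0.1 38.8]
74 [-156.1  -43.3    1.7] [ 0.1  0.  44.8]
68 [-168.7  -55.8    1.7] [ 0.1  0.  50.8]
```

apply_moves(
  deltas=[
    {"fingers": 0,"delta_pos": [-15,0,1.5],"angular": [0,0,1]},
    {"fingers": 0,"delta_pos": [-39,0,1.5],"angular": [0,0,4]},
    {"fingers": 0,"delta_pos": [-60,-1,1.5],"angular": [0,0,9]},
    {"fingers": 0,"delta_pos": [-77,-4,1.5],"angular": [0,0,15]},
    {"fingers": 0,"delta_pos": [-94,-8,1.5],"angular": [0,0,21]},
    {"fingers": 0,"delta_pos": [-111,-15,1.5],"angular": [0,0,27]},
    {"fingers": 0,"delta_pos": [-127,-23,1.5],"angular": [0,0,33]},
    {"fingers": 0,"delta_pos": [-142,-32,1.5],"angular": [0,0,39]},
    {"fingers": 0,"delta_pos": [-156,-43,1.5],"angular": [0,0,45]},
    {"fingers": 0,"delta_pos": [-169,-56,1.5],"angular": [0,0,51]},
  ],
)

```text
clock: 21.2
tool_pos: [0.4989, -0.1536, 0.1884]
orientation: [-179.8, 0.1, -110.6]
force: [0.3, -0.4, -0.4]
opening: 0.0004
gripper_force: 0.3
```

```bash
python3 - <<'E'
from h import *
arc([63,57,51,45,39,33,27,21,16,12],[.0095]*10)
E
```

```text
{'clock': np.float64(21.2), 'tool_pos': array([ 0.499, -0.154,  0.188]), 'orientation': array([-179.832,    0.052, -110.563]), 'force': array([ 0.274, -0.377, -0.366]), 'opening': np.float64(0.0), 'gripper_force': np.float64(0.261)}
63 [-13.8   1.8   3.4] [-0.2  0.1  4.5]
57 [-31.6   0.5   3.4] [-0.2  0.1 10.5]
51 [-49.1  -2.7   3.4] [-0.2  0.1 16.5]
45 [-66.2  -7.7   3.4] [-0.2  0.1 22.5]
39 [-82.7 -14.5   3.5] [-0.2  0.1 28.5]
33 [-98.4 -22.9   3.5] [-0.1  0.1 34.5]
27 [-113.1  -33.     3.6] [-0.1  0.1 40.5]
21 [-126.7  -44.5    3.6] [-0.1  0.1 46.5]
16 [-137.   -55.2    3.6] [-0.1  0.1 51.5]
12 [-144.6  -64.3    3.7] [-0.1  0.1 55.5]
```

apply_moves(
  deltas=[
    {"fingers": 0,"delta_pos": [-14,2,2],"angular": [0,0,4.5]},
    {"fingers": 0,"delta_pos": [-32,0,2],"angular": [0,0,10.5]},
    {"fingers": 0,"delta_pos": [-49,-3,2],"angular": [0,0,16.5]},
    {"fingers": 0,"delta_pos": [-66,-8,2],"angular": [0,0,22.5]},
    {"fingers": 0,"delta_pos": [-83,-14,2],"angular": [0,0,28.5]},
    {"fingers": 0,"delta_pos": [-98,-23,2],"angular": [0,0,34.5]},
    {"fingers": 0,"delta_pos": [-113,-33,2],"angular": [0,0,40.5]},
    {"fingers": 0,"delta_pos": [-127,-44,2],"angular": [0,0,46.5]},
    {"fingers": 0,"delta_pos": [-137,-55,2],"angular": [0,0,51.5]},
    {"fingers": 0,"delta_pos": [-144,-64,2],"angular": [0,0,55.5]},
  ],
)

```text
clock: 22.2
tool_pos: [0.6099, -0.0408, 0.1861]
orientation: [-180.0, 0.2, -166.0]
force: [0.1, -0.5, -1.1]
opening: 0.0004
gripper_force: 0.5
```

```bash
python3 - <<'E'
from h import *
arc([9,6,4,2,1,0,-1],[.0095]*7)
a=shot('side');b=shot('top');cv2.imwrite('pics/m7.png',cv2.resize(np.hstack([a,b]),(800,300)))
E
```

```text
{'clock': np.float64(22.2), 'tool_pos': array([ 0.61 , -0.041,  0.186]), 'orientation': array([-179.994,    0.162, -165.987]), 'force': array([ 0.059, -0.521, -1.105]), 'opening': np.float64(0.0), 'gripper_force': np.float64(0.454)}
9 [-8.9  0.2  1.2] [-0.   0.2  3.1]
6 [-17.8  -0.    1.2] [0.  0.2 6.1]
4 [-23.8  -0.4   1.2] [0.  0.2 8.1]
2 [-29.7  -1.    1.2] [ 0.   0.2 10.1]
1 [-32.6  -1.4   1.2] [ 0.   0.2 11.1]
0 [-35.6  -1.9   1.2] [ 0.   0.2 12.1]
-1 [-38.5  -2.4   1.2] [ 0.   0.2 13.1]
```

View pics/m7.png

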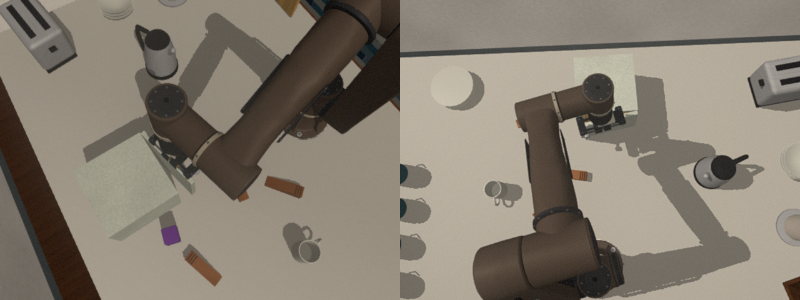

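The door follows the finger and is at about 12° now. I finish closing it slowly.

apply_moves(
  deltas=[
    {"fingers": 0,"delta_pos": [-9,0,0],"angular": [0,0,3]},
    {"fingers": 0,"delta_pos": [-18,0,0],"angular": [0,0,6]},
    {"fingers": 0,"delta_pos": [-24,0,0],"angular": [0,0,8]},
    {"fingers": 0,"delta_pos": [-28,-1,0],"angular": [0,0,10]},
    {"fingers": 0,"delta_pos": [-31,-1,0],"angular": [0,0,11]},
    {"fingers": 0,"delta_pos": [-33.5,-1,0],"angular": [0,0,12]},
    {"fingers": 0,"delta_pos": [-35.5,-1,0],"angular": [0,0,12]},
    {"fingers": 0,"delta_pos": [-37,-1,0],"angular": [0,0,12]},
    {"fingers": 0,"delta_pos": [-38,-1,0],"angular": [0,0,12]},
  ],
)

```text
clock: 23.2
tool_pos: [0.6429, -0.034, 0.1839]
orientation: [-180.0, -0.3, -177.9]
force: [-11.2, -0.2, 9.2]
opening: 0.0003
gripper_force: 5.8
```

apply_moves(
  deltas=[
    {"fingers": 0,"delta_pos": [4,0,0],"angular": [0,0,0]},
    {"fingers": 0,"delta_pos": [14,0,0],"angular": [0,0,0]},
    {"fingers": 0,"delta_pos": [40,0,-20],"angular": [0,0,0]},
    {"fingers": 0,"delta_pos": [80,0,-50],"angular": [0,0,0]},
    {"fingers": 0,"delta_pos": [110,-40,-80],"angular": [0,0,0]},
    {"fingers": 0,"delta_pos": [193,-266,-95],"angular": [0,0,0]},
    {"fingers": 0,"delta_pos": [193,-266,-95],"angular": [0,0,0]},
    {"fingers": 0,"delta_pos": [193,-266,-95],"angular": [0,0,0]},
    {"fingers": 0,"delta_pos": [193,-266,-95],"angular": [0,0,0]},
    {"fingers": 0,"delta_pos": [193,-266,-95],"angular": [0,0,0]},
  ],
)

```text
clock: 24.2
tool_pos: [0.4609, -0.308, 0.2796]
orientation: [-180.0, 0.0, -177.8]
force: [1.7, -0.1, 0.3]
opening: 0.0005
gripper_force: 0.0
```

```bash
python3 - <<'E'
from h import *
st()
b=shot('top','top8');a=shot('side','side8')
cv2.imwrite('pics/m8.png',np.hstack([cv2.resize(a[100:400,100:500],(400,300)),cv2.resize(b[60:360,150:550],(400,300))]))
for n,im in(('top',b),('side',a)):
    for c in blobs(im,(3,120,40),(14,255,200)): print(n,cv2.boundingRect(c),*rect(n,c,0.0),cv2.boxPoints(cv2.minAreaRect(c)).tolist())
E
```

```text
{'clock': np.float64(24.2), 'tool_pos': array([ 0.461, -0.308,  0.28 ]), 'orientation': array([-179.982,    0.007, -177.847]), 'force': array([ 1.733, -0.085,  0.285]), 'opening': np.float64(0.001), 'gripper_force': np.float64(0.0)}
top (614, 445, 26, 35) [-0.1238 -0.8847] [77.15026092529297, 82.5010986328125] 16.3505 [[614.0, 445.0], [639.0, 445.0], [639.0, 479.0], [614.0, 479.0]]
top (214, 314, 48, 41) [0.269  0.2274] [42.65169906616211, 152.85406494140625] -53.430214 [[212.9863739013672, 344.11602783203125], [253.5478057861328, 312.0938720703125], [262.2764892578125, 323.15020751953125], [221.7150421142578, 355.17236328125]]
top (252, 271, 48, 19) [0.4285 0.1103] [42.24355697631836, 145.26425170898438] 80.5389 [[251.69432067871094, 283.2925720214844], [253.5109100341797, 269.6681213378906], [300.08294677734375, 275.8777160644531], [298.266357421875, 289.5021667480469]]
top (187, 176, 46, 29) [0.7242 0.3207] [45.07864761352539, 146.7810821533203] -67.07954 [[185.21649169921875, 193.23712158203125], [227.52578735351562, 174.4329833984375], [232.9278564453125, 186.58761596679688], [1
[... 3771 characters left out ...]
5], [383.76104736328125, 323.41595458984375]]
side (0, 196, 64, 93) [ 1.1598 -0.5019] [115.79161834716797, 257.640625] 89.988976 [[-11.717252731323242, 212.07275390625], [31.48440933227539, 192.63201904296875], [66.0810775756836, 269.5135192871094], [22.879417419433594, 288.9542541503906]]
side (0, 154, 27, 50) [ 1.1385 -0.7064] [72.147705078125, 155.97877502441406] 85.44464 [[-1.500192440738945e-15, 154.0], [26.0, 154.0], [26.0, 203.0], [0.0, 203.0]]
side (502, 27, 53, 58) [-0.4032 -0.2847] [9.577402114868164, 258.32611083984375] 89.97074 [[501.1741943359375, 27.760581970214844], [503.08203125, 26.003372192382812], [555.3525390625, 82.75421905517578], [553.4447021484375, 84.51142883300781]]
```

View pics/m8.png

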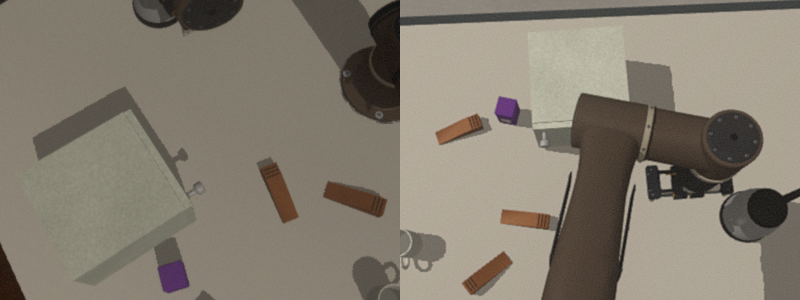

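The door is shut, with its knob near side-view crop (197,188). The wedge has not moved and its ribbed heel is on the right.

apply_moves(
  deltas=[
    {"fingers": 70,"delta_pos": [4,40,0],"angular": [0,0,-8]},
    {"fingers": 70,"delta_pos": [8,80,0],"angular": [0,0,-16]},
    {"fingers": 70,"delta_pos": [12,120,0],"angular": [0,0,-24]},
    {"fingers": 70,"delta_pos": [16,160,10],"angular": [0,0,-32]},
    {"fingers": 70,"delta_pos": [20,200,30],"angular": [0,0,-40]},
    {"fingers": 70,"delta_pos": [24,240,60],"angular": [0,0,-48]},
    {"fingers": 70,"delta_pos": [28,285,100],"angular": [0,0,-56]},
    {"fingers": 70,"delta_pos": [31,325,140],"angular": [0,0,-64]},
    {"fingers": 70,"delta_pos": [31,355,170],"angular": [0,0,-72]},
    {"fingers": 70,"delta_pos": [31,367,180],"angular": [0,0,-77.3]},
  ],
)

```text
clock: 25.3
tool_pos: [0.4155, 0.0608, 0.0969]
orientation: [179.8, -0.0, -100.2]
force: [0.7, -1.0, 0.5]
opening: 0.0692
gripper_force: 0.0
```

```bash
python3 - <<'E'
from h import *
st();go([.4163,.0582,.006],-100.5)
a=shot('side','side9')
for c in blobs(a,(3,120,40),(14,255,200),roi=(330,230,500,400)): print(cv2.boundingRect(c),*rect('side',c,0.0))
E
```

```text
{'clock': np.float64(25.3), 'tool_pos': array([0.415, 0.061, 0.097]), 'orientation': array([ 179.842,   -0.044, -100.166]), 'force': array([ 0.731, -1.031,  0.52 ]), 'opening': np.float64(0.069), 'gripper_force': np.float64(0.0)}
d mm [ 2.2993 -1.5103 90.9316] rot [ 0.1583 -0.0448  0.3339]
(426, 283, 61, 34) [0.2651 0.2312] [50.7935905456543, 155.37698364257812] -51.508377
(366, 271, 33, 52) [0.428  0.1243] [45.27452087402344, 134.34939575195312] 77.62452
```

apply_moves(
  deltas=[
    {"fingers": 70,"delta_pos": [1,-1,40],"angular": [0,0,0]},
    {"fingers": 70,"delta_pos": [1,-1,70],"angular": [0,0,0]},
    {"fingers": 70,"delta_pos": [1,-1,85],"angular": [0,0,0]},
    {"fingers": 70,"delta_pos": [1,-1,90],"angular": [0,0,0]},
    {"fingers": 70,"delta_pos": [1,-1,90],"angular": [0,0,0]},
    {"fingers": 25,"delta_pos": [1,-1,90],"angular": [0,0,0]},
    {"fingers": 25,"delta_pos": [1,-1,90],"angular": [0,0,0]},
    {"fingers": 25,"delta_pos": [1,-1,90],"angular": [0,0,0]},
    {"fingers": 25,"delta_pos": [1,-1,90],"angular": [0,0,0]},
    {"fingers": 25,"delta_pos": [1,-1,90],"angular": [0,0,0]},
  ],
)

```text
clock: 26.35
tool_pos: [0.4185, 0.0583, 0.0096]
orientation: [180.0, 0.0, -100.6]
force: [-2.0, 0.3, 7.1]
opening: 0.0439
gripper_force: 30.0
```

apply_moves(
  deltas=[
    {"fingers": 25,"delta_pos": [0,0,-5],"angular": [0,0,0]},
    {"fingers": 25,"delta_pos": [0,0,-20],"angular": [0,0,0]},
    {"fingers": 25,"delta_pos": [0,0,-30],"angular": [0,0,0]},
  ],
)

```text
clock: 26.65
tool_pos: [0.4181, 0.0579, 0.0398]
orientation: [179.9, -0.0, -100.6]
force: [-0.3, 0.3, -1.1]
opening: 0.0439
gripper_force: 30.0
```

```bash
python3 - <<'E'
from h import *
st()
a=shot('side','side10');b=shot('top','top10')
for n,im,r in(('side',a,(330,230,500,400)),('top',b,(200,230,330,360))):
  for c in blobs(im,(3,120,40),(14,255,200),roi=r): print(n,cv2.boundingRect(c),*rect(n,c,0.03))
for x in(-.24,-.16,-.118):
    p=F+x*ax+.045*ay;print(x,p);go([*p,.036],-178.1)
E
```

```text
{'clock': np.float64(26.65), 'tool_pos': array([0.418, 0.058, 0.04 ]), 'orientation': array([ 179.915,   -0.016, -100.59 ]), 'force': array([-0.342,  0.264, -1.138]), 'opening': np.float64(0.044), 'gripper_force': np.float64(29.996)}
side (426, 284, 61, 33) [0.2763 0.2322] [49.391815185546875, 152.0443878173828] -52.069164
side (370, 273, 31, 48) [0.4287 0.1323] [45.37784194946289, 118.2994384765625] 76.91723
top (239, 314, 23, 23) [0.2939 0.1855] [41.09724044799805, 61.924407958984375] -54.73091
-0.24 [ 0.4331 -0.031 ]
d mm [ 85.378  -30.3631   4.2164] rot [ 0.0362  0.104  77.5151]
-0.16 [ 0.5131 -0.0283]
d mm [  68.0835 -108.4714    4.2919] rot [ 0.0362  0.104  77.5151]
-0.118 [ 0.5551 -0.0269]
d mm [  59.0039 -149.4782    4.3315] rot [ 0.0362  0.104  77.5151]
```

apply_moves(
  deltas=[
    {"fingers": 25,"delta_pos": [9,-3,0],"angular": [0,0,8]},
    {"fingers": 25,"delta_pos": [18,-6,0],"angular": [0,0,16]},
    {"fingers": 25,"delta_pos": [27,-9,0],"angular": [0,0,24]},
    {"fingers": 25,"delta_pos": [36,-12,0],"angular": [0,0,32]},
    {"fingers": 25,"delta_pos": [45,-15,0],"angular": [0,0,40]},
    {"fingers": 25,"delta_pos": [54,-18,0],"angular": [0,0,48]},
    {"fingers": 25,"delta_pos": [63,-22,0],"angular": [0,0,56]},
    {"fingers": 25,"delta_pos": [72,-26,0],"angular": [0,0,64]},
    {"fingers": 25,"delta_pos": [81,-29,0],"angular": [0,0,71]},
    {"fingers": 25,"delta_pos": [85,-30,0],"angular": [0,0,77.5]},
  ],
)

```text
clock: 27.75
tool_pos: [0.4317, -0.0317, 0.0386]
orientation: [180.0, -0.1, -178.4]
force: [-0.7, 0.1, -1.3]
opening: 0.0433
gripper_force: 30.0
```

```bash
python3 - <<'E'
from h import *
st()
a=shot('side','side11')
cv2.imwrite('pics/m11.png',cv2.resize(a[140:340,180:480],(600,400)))
for c in blobs(a,(3,120,40),(14,255,200),roi=(250,150,420,330)): print(cv2.boundingRect(c),*rect('side',c,0.035))
for x in(-.2,-.105):
    p=F+x*ax+.045*ay;print(x,p);go([*p,.0105],-178.1)
E
```

```text
{'clock': np.float64(27.75), 'tool_pos': array([ 0.432, -0.032,  0.039]), 'orientation': array([ 179.999,   -0.119, -178.42 ]), 'force': array([-0.728,  0.052, -1.307]), 'opening': np.float64(0.043), 'gripper_force': np.float64(29.991)}
(304, 241, 42, 37) [ 0.5048 -0.0277] [47.19122314453125, 117.90137481689453] 3.4443302
-0.2 [ 0.4731 -0.0297]
d mm [-41.6624   1.3515  27.9201] rot [-0.0001 -0.1318 -0.6944]
-0.105 [ 0.5681 -0.0265]
d mm [-136.6552    2.5028   27.7016] rot [-0.0001 -0.1318 -0.6944]
```

View pics/m11.png

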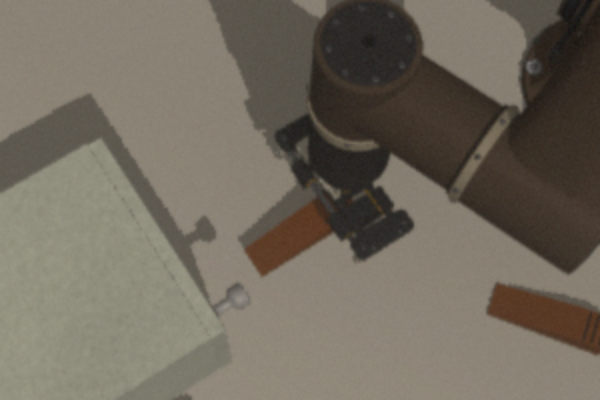

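The wedge is held level and straight, its thin end facing the shut door. I lower it and slide it under.

apply_moves(
  deltas=[
    {"fingers": 25,"delta_pos": [-20,1,14],"angular": [0,0,0]},
    {"fingers": 25,"delta_pos": [-40,1,26],"angular": [0,0,0]},
    {"fingers": 25,"delta_pos": [-58,1,28],"angular": [0,0,0]},
    {"fingers": 25,"delta_pos": [-75,1.5,28],"angular": [0,0,0]},
    {"fingers": 25,"delta_pos": [-92,2,28],"angular": [0,0,0]},
    {"fingers": 25,"delta_pos": [-107,2,28],"angular": [0,0,0]},
    {"fingers": 25,"delta_pos": [-120,2,28],"angular": [0,0,0]},
    {"fingers": 25,"delta_pos": [-130,2,28],"angular": [0,0,0]},
    {"fingers": 25,"delta_pos": [-136,2.5,28],"angular": [0,0,0]},
    {"fingers": 25,"delta_pos": [-136,2.5,28],"angular": [0,0,0]},
  ],
)

```text
clock: 28.8
tool_pos: [0.5682, -0.0239, 0.0106]
orientation: [180.0, -0.1, -178.1]
force: [-0.8, -0.4, -1.4]
opening: 0.0438
gripper_force: 30.0
```

apply_moves(
  deltas=[
    {"fingers": 58,"delta_pos": [0,0,0],"angular": [0,0,0]},
    {"fingers": 60,"delta_pos": [0,0,0],"angular": [0,0,0]},
    {"fingers": 60,"delta_pos": [0,0,0],"angular": [0,0,0]},
    {"fingers": 60,"delta_pos": [0,0,-25],"angular": [0,0,0]},
    {"fingers": 60,"delta_pos": [0,0,-55],"angular": [0,0,0]},
    {"fingers": 0,"delta_pos": [35,0,-55],"angular": [0,0,0]},
    {"fingers": 0,"delta_pos": [52,0,-55],"angular": [0,0,0]},
    {"fingers": 0,"delta_pos": [52,0,-55],"angular": [0,0,0]},
    {"fingers": 0,"delta_pos": [52,0,-25],"angular": [0,0,0]},
    {"fingers": 0,"delta_pos": [52,0,-2],"angular": [0,0,0]},
  ],
)

```text
clock: 29.8
tool_pos: [0.5167, -0.0254, 0.0129]
orientation: [180.0, 0.1, -178.1]
force: [0.9, 0.2, -0.2]
opening: 0.0254
gripper_force: 0.0
```

```bash
python3 - <<'E'
from h import *
st();p=F-.15*ax+.045*ay;go([*p,.012],-178.1)
a=shot('side','side12');t=ray('side',[(300,262)],.01)
for c in blobs(a,(3,120,40),(14,255,200),roi=(230,150,420,330)): print(cv2.boundingRect(c),*rect('side',c,0.02))
E
```

```text
{'clock': np.float64(29.8), 'tool_pos': array([ 0.517, -0.025,  0.013]), 'orientation': array([ 179.954,    0.06 , -178.071]), 'force': array([ 0.9  ,  0.25 , -0.246]), 'opening': np.float64(0.025), 'gripper_force': np.float64(0.0)}
d mm [-6.3006 -2.7897  0.9207] rot [0.0461 0.0598 0.0292]
(283, 265, 33, 28) [ 0.5937 -0.0194] [47.98637008666992, 85.1611328125] 2.085123
```

apply_moves(
  deltas=[
    {"fingers": 0,"delta_pos": [0,0,0],"angular": [0,0,0]},
    {"fingers": 0,"delta_pos": [-8,0,0],"angular": [0,0,0]},
    {"fingers": 0,"delta_pos": [-15,0,0],"angular": [0,0,0]},
    {"fingers": 0,"delta_pos": [-20,0,0],"angular": [0,0,0]},
    {"fingers": 0,"delta_pos": [-24,0,0],"angular": [0,0,0]},
    {"fingers": 0,"delta_pos": [-27,0,0],"angular": [0,0,0]},
    {"fingers": 0,"delta_pos": [-30,0,0],"angular": [0,0,0]},
    {"fingers": 0,"delta_pos": [-33,0,0],"angular": [0,0,0]},
    {"fingers": 0,"delta_pos": [-35,0,0],"angular": [0,0,0]},
    {"fingers": 0,"delta_pos": [-36,0,0],"angular": [0,0,0]},
  ],
)

```text
clock: 30.85
tool_pos: [0.5519, -0.0246, 0.0128]
orientation: [180.0, -0.1, -178.1]
force: [-1.4, 0.6, 0.5]
opening: 0.0003
gripper_force: 0.6
```

apply_moves(
  deltas=[
    {"fingers": 0,"delta_pos": [-1,0,0],"angular": [0,0,0]},
    {"fingers": 0,"delta_pos": [-2,0,0],"angular": [0,0,0]},
    {"fingers": 0,"delta_pos": [-3,0,0],"angular": [0,0,0]},
    {"fingers": 0,"delta_pos": [-4,0,0],"angular": [0,0,0]},
  ],
)

```text
clock: 31.25
tool_pos: [0.5557, -0.0244, 0.0128]
orientation: [180.0, -0.1, -178.1]
force: [-2.7, 0.4, 2.4]
opening: 0.0004
gripper_force: 1.6
```

apply_moves(
  deltas=[
    {"fingers": 0,"delta_pos": [-1,0,0],"angular": [0,0,0]},
    {"fingers": 0,"delta_pos": [-2,0,0],"angular": [0,0,0]},
    {"fingers": 0,"delta_pos": [-3,0,0],"angular": [0,0,0]},
    {"fingers": 0,"delta_pos": [-3,0,0],"angular": [0,0,0]},
  ],
)

```text
clock: 31.65
tool_pos: [0.5562, -0.0248, 0.0124]
orientation: [-180.0, -0.4, -178.1]
force: [-8.7, 1.5, 4.9]
opening: 0.0003
gripper_force: 4.3
```

apply_moves(
  deltas=[
    {"fingers": 0,"delta_pos": [-1,0,0],"angular": [0,0,0]},
    {"fingers": 0,"delta_pos": [-2,0,0],"angular": [0,0,0]},
    {"fingers": 0,"delta_pos": [-2,0,0],"angular": [0,0,0]},
  ],
)

```text
clock: 31.95
tool_pos: [0.5564, -0.025, 0.0121]
orientation: [-180.0, -0.5, -178.1]
force: [-13.3, 2.5, 9.6]
opening: 0.0004
gripper_force: 6.7
```

apply_moves(
  deltas=[
    {"fingers": 0,"delta_pos": [-2,0,0],"angular": [0,0,0]},
    {"fingers": 0,"delta_pos": [-4,0,0],"angular": [0,0,0]},
    {"fingers": 0,"delta_pos": [-6,0,0],"angular": [0,0,0]},
    {"fingers": 0,"delta_pos": [-8,0,0],"angular": [0,0,0]},
    {"fingers": 0,"delta_pos": [-8,0,0],"angular": [0,0,0]},
  ],
)

```text
clock: 32.45
tool_pos: [0.557, -0.0261, 0.0108]
orientation: [-179.9, -1.3, -178.2]
force: [-33.2, 4.1, 21.4]
opening: 0.0001
gripper_force: 16.1
```

apply_moves(
  deltas=[
    {"fingers": 0,"delta_pos": [10,0,0],"angular": [0,0,0]},
    {"fingers": 0,"delta_pos": [20,0,0],"angular": [0,0,0]},
    {"fingers": 0,"delta_pos": [50,0,-10],"angular": [0,0,0]},
    {"fingers": 0,"delta_pos": [80,0,-50],"angular": [0,0,0]},
    {"fingers": 0,"delta_pos": [100,-30,-90],"angular": [0,0,0]},
    {"fingers": 0,"delta_pos": [110,-75,-130],"angular": [0,0,0]},
    {"fingers": 0,"delta_pos": [110,-120,-170],"angular": [0,0,0]},
    {"fingers": 0,"delta_pos": [110,-170,-210],"angular": [0,0,0]},
    {"fingers": 0,"delta_pos": [110,-215,-240],"angular": [0,0,0]},
    {"fingers": 0,"delta_pos": [110,-250,-240],"angular": [0,0,0]},
  ],
)

```text
clock: 33.45
tool_pos: [0.4681, -0.2568, 0.2486]
orientation: [-179.9, 0.3, -178.0]
force: [1.8, 0.6, 0.7]
opening: 0.0003
gripper_force: 0.0
```

```bash
python3 - <<'E'
from h import *
st();a=shot('side','side13');b=shot('top','top13')
cv2.imwrite('pics/m13.png',np.hstack([cv2.resize(a[140:340,100:366],(400,300)),cv2.resize(b[60:300,180:500],(400,300))]))
for n,im,r in(('side',a,(230,150,420,330)),('top',b,(270,180,400,290))):
  for c in blobs(im,(3,120,40),(14,255,200),roi=r): print(n,cv2.boundingRect(c),*rect(n,c,0.02))
for n,s in (('side',(190,300)),('top',(330,130))): print(rect(n,flood(b if n=='top' else a,s,9),.21))
E
```

```text
{'clock': np.float64(33.45), 'tool_pos': array([ 0.468, -0.257,  0.249]), 'orientation': array([-179.901,    0.275, -178.021]), 'force': array([1.8  , 0.608, 0.748]), 'opening': np.float64(0.0), 'gripper_force': np.float64(0.0)}
side (283, 273, 18, 20) [ 0.6127 -0.0247] [35.4678840637207, 46.87377166748047] 3.8246977
(array([0.7897, 0.2066]), [479.8258972167969, 984.1759643554688], np.float32(-72.74332))
(array([ 0.8092, -0.063 ]), [267.52734375, 270.027099609375], np.float32(-88.15041))
```

View pics/m13.png

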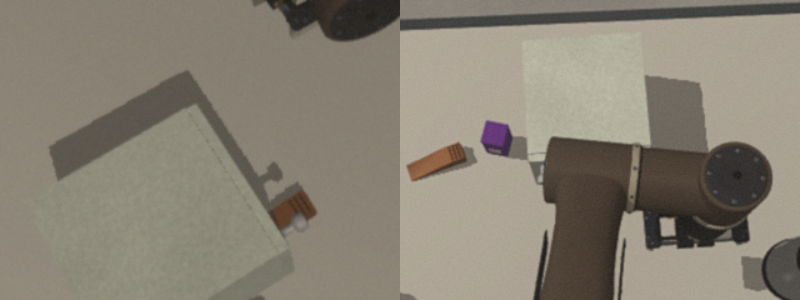

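The door is shut, the wedge is jammed under it at side-view crop (295,212), and the cupboard has not moved. I'm handing the job in.

```bash
python3 -c "
from plant import ctrl
print(ctrl.close_job())"
```

```text
the job is handed in; nothing more can be done
None
```

I put both tea tins in the tray, pushed it home, shut the door and pressed the wedge under it to 33 N; it stayed put when I backed off, and I handed in at about 33 s with no verdict returned.

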